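# Make up the two microscope kits and clamp the section in the kit vice

### The job

Make up the two microscope kits from the grey stock tray, standing each thing upright in its own foam pocket. The blue case gets the blue-ringed objective and the brown oil bottle; the yellow case gets the yellow-ringed objective and the black filter cube (the cube fits only the square pocket), and the dark red resin block must be clamped in the yellow case's vice: in the middle of the jaws, resting level on the two parallels, long sides to the jaws, flat against the fixed jaw, with the sliding jaw pushed firmly up to it. Set the objectives down gently and leave the small amber vial standing in the stock tray.

Things in the scene. Friction and masses are not known exactly. Their poses are not given: they have to be found in the camera images.
- objective_blue: Larger silver microscope objective with a blue ring and a blue dust cap on top, standing on its nose: round, widest 32 mm, 52 mm high. Origin: centre of its underside. z up. Grip its barrel 35 to 45 mm above the underside. It starts upright on the 2 mm floor of the grey stock tray (lip 17 mm high).
- objective_yellow: Smaller silver microscope objective with a yellow ring and a yellow dust cap on top, standing on its nose: round, widest 28 mm, 46 mm high. Origin: centre of its underside. z up. Grip its barrel 30 to 40 mm above the underside. It starts upright in the stock tray too.
- oil_bottle: Brown immersion oil bottle with a black dropper cap: round body 32 mm in diameter and 49 mm high, 78 mm high with the cap. Origin: centre of its underside. z up. It starts upright in the stock tray.
- cube: Black filter cube with a green round window: body 40 x 40 x 38 mm high, which spans x from -19 to +21 mm and y from -18 to +22 mm; a small tab stands 4 mm out of the -y face. Origin: on its underside. z up. Grip it across x (40 mm). It starts upright in the stock tray.
- section_block: Dark red resin block with a polished steel section set in its top: 36 mm along its x, 24 mm along its y, 30 mm high. Origin: centre of its underside. z up. It starts upright in the stock tray.
- amber_vial: Small amber vial with a black cap, 19 mm in diameter, 42 mm high, loose in the stock tray; not part of either kit, it stays there upright. Origin: centre of its underside.
- blue_case: Fixed open blue case, 190 (x) x 96 (y) x 22 mm, with dark foam whose top is 20 mm above the origin. Two round pockets, 50 mm in diameter, at x = -42 and x = +42 mm, y = 0, floors 4 mm above the origin; either takes either thing. Origin: centre of the underside; x roughly away from the robot, z up.
- yellow_case: Fixed open yellow case, 190 (x) x 176 (y) x 22 mm. Right half (y < 0): dark foam, top 20 mm above the origin, with a round pocket 50 mm in diameter at x = -46, y = -40 mm and a square one 62 x 62 mm at x = +42, y = -40 mm, sides along x and y, floors 4 mm above the origin. The vice is bolted to the left half. Origin: centre of the underside; x roughly away from the robot, z up.
- vice: Small bright steel vice fixed on the yellow case, 44 (x) x 128 (y) x 40 mm. Origin: centre of the underside, 14 mm above the desk; y points towards the robot, x to the left. Fixed jaw at the far end: face at y = -43 mm, top at z = 40 mm. Two steel parallels lie between y = -42 and -23 mm, top at z = 20 mm; the clamped block rests on them, centred at x = 0, y = -31 mm.
- vice_jaw (a joint): Sliding jaw, travel in m towards the vice's -y (away from the robot). At 0 its face is at y = +6 mm, 49 mm from the fixed jaw; starts at 0 to 0.010; 0.025 when closed on the 24 mm block. Slides with about 4 N drag and stays where left (its bolt is slack). A block 42 mm wide in x, 16 mm thick in y behind the face, z = 12 to 40 mm: take it by its two ends from above and push.
There are look-alikes about, which are no part of the job. What is shaped like the cube but purple or turquoise is not meant.

How it is judged:
On the way:
1. the sliding jaw has been pressed firmly (more than 3 N) on the resin block resting on the parallels (contact force between vice_jaw and section_block above 3 N and z of section_block in the frame of vice between 0.018 and 0.023 m and value of joint vice_jaw above 0.0225 m), for 0.1 s.
At the end, for the whole second after the job is handed in: The four things stand upright (0.25 rad) on the pocket floors of their cases; the block rests on the parallels (2 mm), level (0.05 rad), square (0.06 rad), central (12 mm), against the fixed jaw (2 mm), sliding jaw closed on it (1.8 mm); all released and at rest; the vial stands (x of objective_blue in the frame of blue_case between -0.062 and 0.062 m and y of objective_blue in the frame of blue_case between -0.02 and 0.02 m and z of objective_blue in the frame of blue_case between 0.001 and 0.009 m and angle between each of objective_blue, oil_bottle, objective_yellow, cube's own z axis and vertical below 0.25 rad and linear speed of each of objective_blue, oil_bottle, objective_yellow, cube, section_block below 0.02 m/s and x of oil_bottle in the frame of blue_case between -0.062 and 0.062 m and y of oil_bottle in the frame of blue_case between -0.02 and 0.02 m and z of oil_bottle in the frame of blue_case between 0.001 and 0.009 m and x of objective_yellow in the frame of yellow_case between -0.068 and 0.068 m and y of objective_yellow in the frame of yellow_case between -0.06 and -0.02 m and z of objective_yellow in the frame of yellow_case between 0.001 and 0.009 m and x of cube in the frame of yellow_case between -0.068 and 0.068 m and y of cube in the frame of yellow_case between -0.06 and -0.02 m and z of cube in the frame of yellow_case between 0.001 and 0.009 m and x of section_block in the frame of vice between -0.012 and 0.012 m and y of section_block in the frame of vice between -0.033 and -0.029 m and z of section_block in the frame of vice between 0.018 and 0.022 m and angle between section_block's own z axis and vertical below 0.05 rad and angle between the y axis of section_block and the y axis of vice, either way round below 0.06 rad and value of joint vice_jaw between 0.0232 and 0.0268 m and angle between amber_vial's own z axis and vertical below 0.2 rad); the robot touches nothing.
It fails at once if the amber vial is taken, or pushed more than 30 mm (distance of amber_vial from where it was at the start of the episode above 0.03 m).
It fails at once if the blue-ringed objective is dropped or rammed into its pocket (over 0.45 m/s in the last 26 mm) (linear speed of objective_blue above 0.45 m/s and z of objective_blue in the frame of blue_case below 0.03 m and x of objective_blue in the frame of blue_case between -0.09 and 0.09 m and y of objective_blue in the frame of blue_case between -0.045 and 0.045 m).
It fails at once if the yellow-ringed objective is dropped or rammed into its pocket (over 0.45 m/s in the last 26 mm) (linear speed of objective_yellow above 0.45 m/s and z of objective_yellow in the frame of yellow_case below 0.03 m and x of objective_yellow in the frame of yellow_case between -0.09 and 0.09 m and y of objective_yellow in the frame of yellow_case between -0.085 and 0.085 m).
It also fails if it takes over 109 s, if anything falls off the work surface, if the arm or the gripper's body presses on something with over 40 N, if the wrist force passes 120 N, or if a joint passes its speed limit or range.

### The arm

A 7-joint arm with a two-finger parallel gripper is mounted at the origin on a cart in front of the work surface, level with it; the furniture and walls round the work are solid. World frame = base frame: x ahead of the robot, y to its left, z up, the work surface at z = 0. Lengths are in m, angles in rad, forces in N, time in s.
With the tool pointing down it reaches from about 0.425 to 0.95 m from the base axis. Payload 16.7 kg.
Tool frame: the origin (TCP) lies between the finger pads; the fingertips stand 22 mm ahead of it and the grasp point (between the pads) lies 3 mm ahead of it; z points along the fingers, y is the line along which they close (so a half turn about z gives the same grasp; the last joint's range is limited). The gripper opens to 94 mm and grips with 3 to 60 N. Pads are 16 mm wide; open, the fingers measure 119 mm over their backs; the gripper's body (75 mm by 177 mm) begins 78 mm behind the grasp point.
Start: joints at [-1.494, 0.426, 0.074, 1.606, -0.034, 1.111, -0.067], TCP at [0.151, 0.658, 0.227] pointing down, gripper open.
Joint ranges: [-2.85, 2.85], [-0.5, 2.14], [-1.23, 1.37], [0.21, 2.46], [-1.02, 4.16], [0.16, 2.05], [-2.73, 2.73]. Speed limits (rad/s): [1.89, 1.89, 2.39, 2.39, 3.01, 3.01, 3.01].

### API

Orientations are given as a rotation vector (axis times angle).
In Python, from plant import bot, viewer gives the robot as it stands.
- The arm moves only by the tool drive_tool, never from a script. Its argument "series" is one flat list of numbers, 6 for each row, row after row: the shift along the tool's x, y, z each as a share of 0.1 m, from -1 to 1, then the turn, a rotation vector about the tool's x, y, z each as a share of pi rad, from -1 to 1. In form: [dx, dy, dz, ax, ay, az, dx, dy, dz, ax, ay, az, ...]. A call has 1 to 5 rows; each row is the pose to reach, as a shift and turn from the pose commanded when the call began, along the tool's axes at that moment, turning the shorter way round; what a row does not reach only later rows make up. A row lasts 1/10 s, in which the tool goes at most 50 mm and 8.59 degrees, less where a joint would pass 70% of its speed; a pose out of reach is approached as far as the arm can. A call with a number of a shift or a turn outside -1 to 1 is refused whole. A call with a gripper value outside its range is refused whole. "hand" is the opening, from -1 (shut) to 1 (fully open), set as the call begins (left out, the last holds). The fingers move at their own pace and stop on an object; the grip force is fixed at half the most. Time passes only in rows, so rows that repeat a pose let the fingers close. It gives the time, the measured TCP pose, the force, the opening and the grip force at its end, in the units of the state.
- bot.sense(): the state, without advancing time (a new reading comes with each control period).
- viewer.snapshot(name): name is "side" or "top"; returns (picture, depth): 384x512x3 uint8, red, green, blue; 384x512 float32, m along the optical axis (not along the pixel's ray), 0 where there is no reading.
- viewer.camera_params(name): a dict with "fx", "fy", "cx", "cy" (pixels), "cam_to_world" (4x4, takes a point from camera to world coordinates). Camera axes: x right, y down, z forward; pixel columns grow to the right and rows downward; lengths in m; the calibration is good to about 2 mm. A picture is of the moment at which its call begins. camera_params takes no time and is no camera call.
- bot.hand_in(): hands the job in; it is judged then, once.
The state is a dict: "time": time; "joint_positions": joint angles; "joint_velocities": joint speeds; "joint_efforts": joint torques, N m; "tcp_pos": TCP position; "ee_rot": TCP orientation; "contact_force": force on the tool from outside, world axes, zero at the start; "torque": the same for the moment, N m; "opening": finger opening in m; "gripper_force": force on a finger pad.
Only numpy, scipy, OpenCV 4.12 (cv2) and the standard library are available. Lean on these libraries where they do the work, as an engineer would, in place of code of your own. Each camera call takes 0.05 s, during which the arm holds its last target. There are 200 camera calls.

## Working session

There is one attempt and no reset: what is moved stays moved. The work goes in short steps, Python scripts to look and compute and a tool call to move; the robot and the scene stay as the last step left them, time stands still between calls to the robot, and variables do not carry over. Pictures are saved under pics/ and viewed, at most 14 in all, crops included, and the job is handed in when it is done.

Besides the shell and the picture viewer there is one more tool, called after "Call:" by a JSON object that holds its "name" and its "arguments". drive_tool: Moves the arm, as the interface text tells. Its arguments: {"type":"object","properties":{"series":{"type":"array"},"hand":{"type":"number"}},"required":["series"]}

```bash
ls; mkdir -p pics; python3 - <<'E'
from plant import bot, viewer
import cv2, numpy as np
for n in("top","side"):
    p,d=viewer.snapshot(n); cv2.imwrite(f"pics/{n}0.png",cv2.resize(p[:,:,::-1],(800,600),interpolation=cv2.INTER_CUBIC))
    np.savez(f"{n}0.npz",p=p,d=d)
    c=viewer.camera_params(n);print({k:np.round(v,4).tolist() for k,v in c.items()})
print(bot.sense())
E
```

```text
pics
{'fx': 360.7559, 'fy': 360.7559, 'cx': 256.832, 'cy': 190.8856, 'cam_to_world': [[-0.0112, -0.9883, 0.152, 0.2947], [-0.9999, 0.0124, 0.007, 0.2071], [-0.0088, -0.1519, -0.9884, 1.3373], [0.0, 0.0, 0.0, 1.0]]}
{'fx': 386.8027, 'fy': 386.8027, 'cx': 253.4995, 'cy': 188.2469, 'cam_to_world': [[-0.8882, -0.3594, 0.2861, 0.1562], [-0.4591, 0.6722, -0.5809, 0.911], [0.0165, -0.6473, -0.762, 0.9884], [0.0, 0.0, 0.0, 1.0]]}
{'time': 0.1, 'joint_positions': array([-1.49449722,  0.42663903,  0.07387642,  1.60650987, -0.03412616,
        1.11081006, -0.06709683]), 'joint_velocities': array([ 1.29676265e-03, -2.09007143e-03, -3.00787002e-06, -9.89761376e-04,
        2.59813001e-04, -5.23057564e-05, -7.91477841e-04]), 'joint_efforts': array([ 7.39598705e-03, -9.37466025e+01,  3.67637046e+00, -4.55037725e+01,
       -4.87727788e-02,  1.70906936e-02,  6.94268988e-05]), 'tcp_pos': array([0.15107319, 0.65751105, 0.22688125]), 'ee_rot': array([-3.54018429e-01, -3.12151754e+00,  1.73506653e-03]), 'contact_force': array([ 0.37608779, -0.97153064, -0.03506443]), 'torque': array([-0.01853171,  0.04806852,  0.02351998]), 'gripper_force': 0.0, 'opening': 0.0937788374122155}
```

View pics/top0.png

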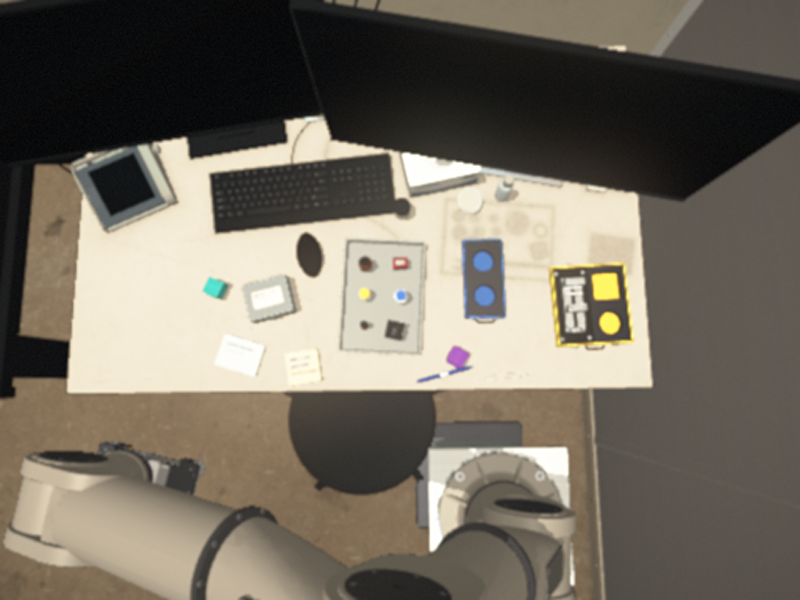

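View pics/side0.png

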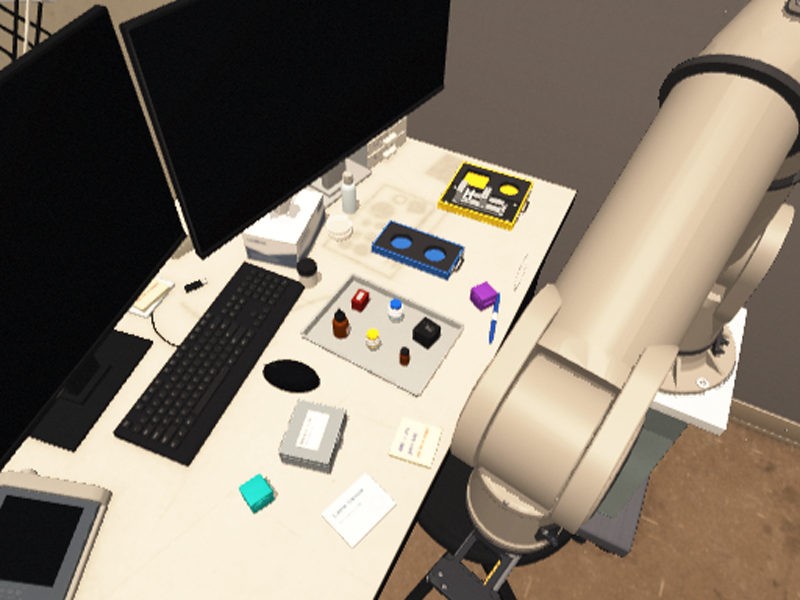

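```bash
cat > h.py <<'E'
import numpy as np, cv2
from plant import bot, viewer
def cloud(n,d):
    c=viewer.camera_params(n); v,u=np.mgrid[0:384,0:512]
    P=np.stack([(u-c["cx"])/c["fx"]*d,(v-c["cy"])/c["fy"]*d,d,np.ones_like(d)],-1)
    return (P@c["cam_to_world"].T)[...,:3]
def atz(n,u,v,z):
    c=viewer.camera_params(n);T=c["cam_to_world"]
    r=T[:3,:3]@[(u-c["cx"])/c["fx"],(v-c["cy"])/c["fy"],1]
    return T[:3,3]+r*(z-T[2,3])/r[2]
def crop(n,p,x0,y0,x1,y1,s,name):
    cv2.imwrite("pics/"+name,cv2.resize(p[y0:y1,x0:x1,::-1],None,fx=s,fy=s,interpolation=cv2.INTER_CUBIC))
def load(n): 
    f=np.load(n+"0.npz");return f["p"],f["d"]
E
python3 - <<'E'
from h import *
p,d=load("top");crop("top",p,212,145,412,235,4,"t1.png")
p,d=load("side");crop("side",p,190,100,350,220,5,"s1.png")
E
```

```text
(no output)
```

View pics/t1.png

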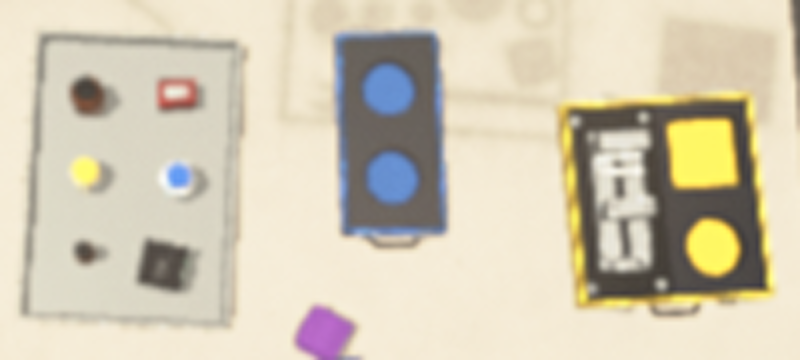

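View pics/s1.png

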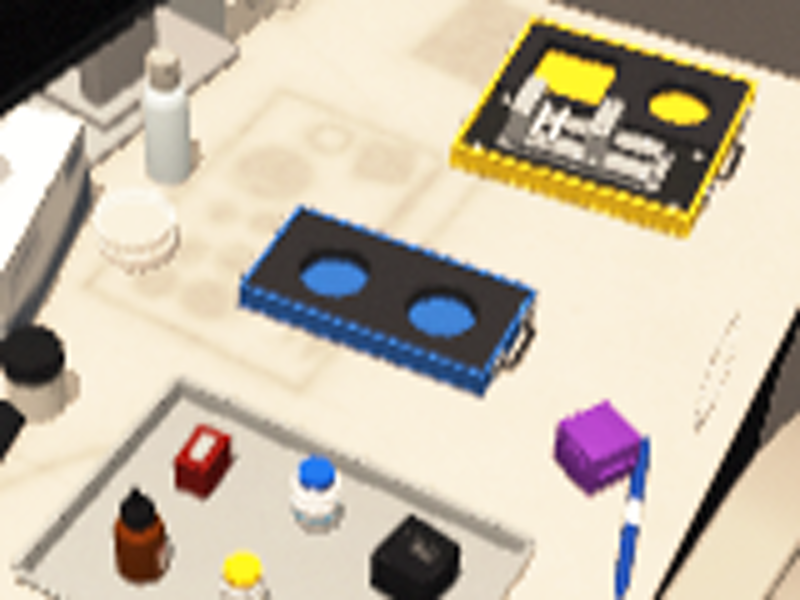

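```bash
python3 - <<'E'
from h import *
C={}
for n in("top","side"):
    p,d=load(n);C[n]=(cloud(n,d),p)
P,p=C["top"]
px=lambda x,y:(int(212+x/4),int(145+y/4))
for nm,x,y in[("bottle",88,95),("block",178,93),("yel",85,172),("blue",178,177),("vial",85,252),("cube",165,265)]:
    u,v=px(x,y); c=P[v,u]; print(nm,"seed",c.round(4))
    for n in C:
        Q=C[n][0].reshape(-1,3); m=(np.hypot(Q[:,0]-c[0],Q[:,1]-c[1])<.035)&(Q[:,2]>.022)
        q=Q[m]; zt=np.percentile(q[:,2],97); t=q[q[:,2]>zt-.006]
        r=cv2.minAreaRect((t[:,:2]*1000).astype(np.float32))
        r2=cv2.minAreaRect((q[:,:2]*1000).astype(np.float32))
        print("  ",n,len(q),len(t),"ztop",zt.round(4),"mean",t.mean(0).round(4),"rect",np.round(r[0],1),np.round(r[1],1),round(r[2],1),"all",np.round(r2[0],1),np.round(r2[1],1),round(r2[2],1))
# cases by colour
for n in C:
    P,p=C[n]; hsv=cv2.cvtColor(p,cv2.COLOR_RGB2HSV); Q=P
    for nm,lo,hi,yr in[("blue",(100,90,60),(125,255,255),(-.1,.2)),("yellow",(22,120,90),(34,255,255),(-.5,-.1))]:
        m=cv2.inRange(hsv,lo,hi)>0
        m&=(Q[...,1]>yr[0])&(Q[...,1]<yr[1])&(Q[...,0]>.45)&(Q[...,0]<.85)&(Q[...,2]>-.01)&(Q[...,2]<.05)
        for lab,zz in(("rim",(.014,.05)),("floor",(-.004,.011))):
            mm=m&(Q[...,2]>zz[0])&(Q[...,2]<zz[1])
            k,L,S,_=cv2.connectedComponentsWithStats(mm.astype(np.uint8))
            q=Q[mm]
            r=cv2.minAreaRect((q[:,:2]*1000).astype(np.float32));print(n,nm,lab,len(q),"z",np.median(q[:,2]).round(4),np.round(r[0],1),np.round(r[1],1),round(r[2],1))
            if lab=="floor":
                for i in range(1,k):
                    if S[i,4]>15:
                        w=Q[L==i];r=cv2.minAreaRect((w[:,:2]*1000).astype(np.float32));print("    comp",S[i,4],w.mean(0).round(4),np.round(r[0],1),np.round(r[1],1),round(r[2],1))
E
```

```text
bottle seed [0.576  0.2979 0.0598]
   top 67 11 ztop 0.0723 mean [0.5817 0.3017 0.0703] rect [581.5 300.9] [12.6 11.4] 18.0 all [578.5 302. ] [24.8 31.2] 15.2
   side 124 7 ztop 0.0725 mean [0.579  0.3035 0.0739] rect [579.2 303.6] [3.5 6.2] 27.7 all [576.2 306.2] [28. 25.] 26.0
block seed [0.5793 0.2184 0.0398]
   top 68 27 ztop 0.0398 mean [0.5816 0.22   0.0364] rect [582.1 220.3] [19.3 33.5] 0.4 all [584.2 220.4] [24.9 34.2] 1.0
   side 82 62 ztop 0.0336 mean [0.5802 0.2224 0.0304] rect [580. 221.] [39.6 23.4] 88.9 all [579.7 221. ] [39.6 23.9] 88.9
yel seed [0.5037 0.3021 0.0535]
   top 51 25 ztop 0.0546 mean [0.5087 0.304  0.0515] rect [509.9 304.9] [20.8 17.9] 33.6 all [507.2 304.2] [24.8 25.6] 44.2
   side 84 40 ztop 0.0508 mean [0.5041 0.3058 0.0478] rect [504.3 305.6] [18.2 22.4] 28.7 all [504.1 306.5] [24.5 24.2] 28.3
blue seed [0.4988 0.2191 0.055 ]
   top 60 27 ztop 0.0604 mean [0.5013 0.221  0.0572] rect [501.5 220. ] [20.8 18. ] 43.8 all [500.8 220.3] [29.2 29.1] 53.8
   side 97 37 ztop 0.0554 mean [0.4967 0.2216 0.0532] rect [497.3 220.8] [18.9 20.9] 27.3 all [497.4 22
[... 1061 characters left out ...]
44  0.0052] [ 455.2 -275.6] [32.1  8.1] 90.0
side blue rim 233 z 0.0194 [544.2  23. ] [188.2 102.7] 0.3
side blue floor 244 z 0.0037 [535.9  61.6] [153.7 179.1] 44.4
    comp 84 [0.5896 0.0137 0.003 ] [589.1  14.4] [42.  36.2] 57.5
    comp 20 [0.6107 0.0699 0.0074] [612.3  69.4] [44.8  6.6] 2.4
    comp 86 [0.5053 0.0132 0.003 ] [504.9  13.8] [38.9 41.9] 83.8
    comp 45 [0.5271 0.0697 0.007 ] [525.2  69.9] [  5.5 116.1] 90.0
side yellow rim 112 z 0.0188 [ 511.6 -227.8] [124.6 183.2] 1.9
side yellow floor 161 z 0.003 [ 513.9 -237.8] [131.6 203.8] 5.0
    comp 101 [ 0.5226 -0.2785  0.0022] [ 524.3 -277.2] [57.4 51.8] 2.4
    comp 45 [ 0.5097 -0.1396  0.0062] [ 509.5 -140. ] [113.5   6.9] 3.6
```

```bash
python3 - <<'E'
from h import *
import cv2
t,_=load("top");s,_=load("side")
def g(p,a):
    x0,y0,x1,y1=a;q=p[y0:y1,x0:x1,::-1];q=np.clip(q.astype(float)*1.0,0,255).astype(np.uint8);return cv2.resize(q,(400,300),interpolation=cv2.INTER_LANCZOS4)
def br(p,k):return np.clip((p/255.)**k*255,0,255).astype(np.uint8)
a=np.hstack([g(br(t,.5),(238,198,270,222)),g(br(s,.5),(255,195,295,225))])
b=np.hstack([g(t,(350,166,398,202)),g(s,(285,105,333,141))])
cv2.imwrite("pics/c2.png",np.vstack([a,b]))
def px(x,y):return 212+x/4-.375,145+y/4-.375
for nm,z,c in[("yel",.022,[(560,105),(750,95),(775,292),(580,305)]),("blue",.022,[(336,35),(437,33),(446,233),(343,236)]),("tray",.017,[(40,36),(240,43),(229,325),(24,314)])]:
    q=np.array([atz("top",*px(*k),z) for k in c]);print(nm,q.round(4)[:,:2].tolist(),q.mean(0).round(4),[np.linalg.norm(q[i]-q[i-1]).round(3) for i in range(4)],[np.degrees(np.arctan2(*(q[i]-q[j])[1::-1])).round(1) for i,j in((0,3),(1,2))],[np.degrees(np.arctan2((q[i]-q[j])[0],-(q[i]-q[j])[1])).round(1) for i,j in((1,0),(2,3))])
E
```

```text
yel [[0.5677, -0.1362], [0.5748, -0.3126], [0.3918, -0.3222], [0.3821, -0.1449]] [ 0.4791 -0.229   0.022 ] [np.float64(0.186), np.float64(0.176), np.float64(0.183), np.float64(0.178)] [np.float64(2.7), np.float64(3.0)] [np.float64(2.3), np.float64(3.1)]
blue [[0.6372, 0.0696], [0.6379, -0.0249], [0.4494, -0.0259], [0.4478, 0.0684]] [0.5431 0.0218 0.022 ] [np.float64(0.189), np.float64(0.094), np.float64(0.188), np.float64(0.094)] [np.float64(0.4), np.float64(0.3)] [np.float64(0.4), np.float64(1.0)]
tray [[0.6413, 0.3475], [0.632, 0.1594], [0.368, 0.174], [0.3802, 0.3612]] [0.5054 0.2605 0.017 ] [np.float64(0.261), np.float64(0.188), np.float64(0.264), np.float64(0.188)] [np.float64(-3.0), np.float64(-3.2)] [np.float64(-2.8), np.float64(-3.7)]
```

View pics/c2.png

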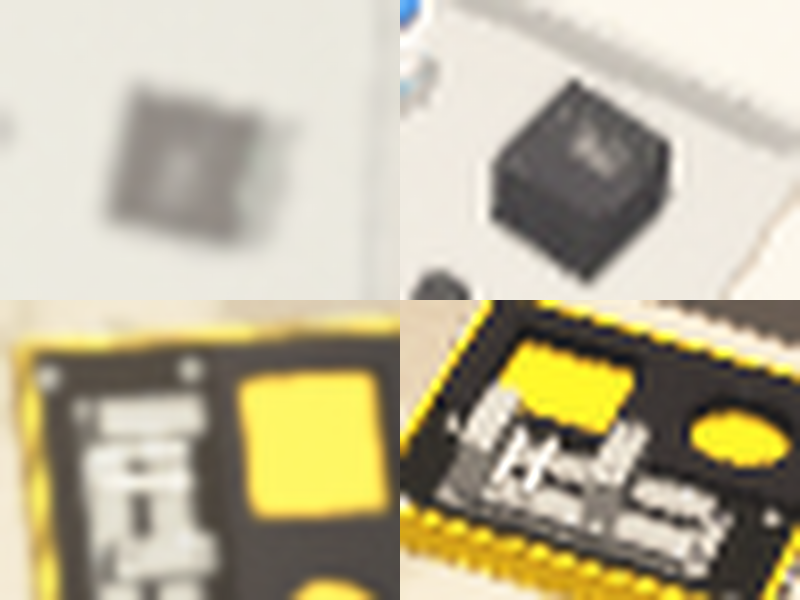

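```bash
python3 - <<'E'
from h import *
a=np.radians(-13);R=np.array([[np.cos(a),np.sin(a)],[-np.sin(a),np.cos(a)]])
for n,c in(("top",(.4236,.2354)),("side",(.4207,.2356))):
    p,d=load(n);P=cloud(n,d);L=(P[...,:2]-c)@R.T*1000
    m=(abs(L)<34).all(-1)&(P[...,2]>.006+(.004 if n=="top" else 0))
    v,u=np.nonzero(m)
    print(n,"u/v",u.min(),u.max(),v.min(),v.max())
    for vv in range(v.min(),v.max()+1):
        print(" ".join(f"({L[vv,uu,0]:.0f},{L[vv,uu,1]:.0f},{P[vv,uu,2]*1000:.0f}|{p[vv,uu].sum()//3})" for uu in u[v==vv] if max(abs(L[vv,uu]))>20.5))
E
```

```text
top u/v 246 258 204 217
(23,12,23|182) (23,8,30|192)
(23,-7,24|186) (24,-10,25|203)



(10,-21,36|107)
(6,-22,32|120)
(4,-22,18|126)


(-9,-21,34|122)
(-12,-22,29|111)


side u/v 264 281 203 222










(17,21,27|62) (13,22,31|19)
(13,21,25|18) (-21,-11,23|17) (-19,-21,11|54)
(-21,5,34|20)


(-14,21,29|21) (-21,-2,12|53)

(-7,21,13|18)
```

```bash
python3 - <<'E'
from h import *
a=np.radians(2.8);R=np.array([[np.cos(a),np.sin(a)],[-np.sin(a),np.cos(a)]])
for n in("top","side"):
    p,d=load(n);P=cloud(n,d);L=(P[...,:2]-(.479,-.2285))@R.T*1000
    m=(abs(L[...,0])<95)&(L[...,1]>-5)&(L[...,1]<88)
    z=P[...,2]*1000
    print(n,"n>45:",(m&(z>45)).sum())
    for lo,hi in((48,65),(28,42)):
        q=L[m&(z>lo)&(z<hi)];zz=z[m&(z>lo)&(z<hi)]
        h,e=np.histogram(q[:,0],bins=np.arange(-96,97,4))
        print(lo,hi,"zmed",np.median(zz).round(1),"y med/min/max",np.median(q[:,1]).round(1),np.percentile(q[:,1],[3,97]).round(1)); print([(int(e[i]),int(h[i])) for i in range(len(h)) if h[i]])
print([atz("top",368.2-.4,v-.4,.054).round(4) for v in(181.8,194.2)], [((atz("top",368-.4,v-.4,.054)[:2]-(.479,-.2285))@R.T).round(4) for v in(181.8,194.2)])
E
```

```text
top n>45: 123
48 65 zmed 55.1 y med/min/max 44.0 [24.2 65.8]
[(-20, 6), (-16, 12), (-12, 15), (-8, 14), (-4, 12), (40, 1), (44, 16), (48, 12), (52, 14), (56, 14), (60, 2)]
28 42 zmed 31.0 y med/min/max 46.4 [24.7 65.5]
[(-52, 9), (-48, 9), (-44, 2), (-40, 6), (-36, 4), (-32, 4), (-28, 5), (-24, 4), (-20, 13), (-16, 2), (-12, 1), (-4, 1), (0, 2), (4, 6), (8, 7), (12, 7), (16, 10), (20, 6), (24, 13), (28, 8), (32, 5), (36, 12), (40, 11), (44, 6), (48, 1), (52, 1), (56, 1), (64, 1), (92, 1)]
side n>45: 84
48 65 zmed 52.3 y med/min/max 46.6 [25.1 67.2]
[(-20, 8), (-16, 9), (-12, 9), (-8, 9), (-4, 1), (36, 1), (40, 11), (44, 7), (48, 7), (52, 9), (56, 3)]
28 42 zmed 32.2 y med/min/max 55.0 [24.7 68. ]
[(-56, 1), (-44, 1), (-20, 8), (-16, 2), (-12, 3), (-8, 3), (0, 1), (4, 1), (20, 7), (24, 6), (28, 1), (32, 4), (36, 7), (40, 8), (44, 4), (48, 2), (52, 2), (56, 1)]
[array([ 0.5216, -0.184 ,  0.054 ]), array([ 0.4764, -0.1814,  0.054 ])] [array([0.0447, 0.043 ]), array([-0.0002,  0.0479])]
```

Call:
{"name": "drive_tool", "arguments": {"series": [-0.48, -0.3, 0, 0, 0, -0.036, -0.96, -0.6, 0, 0, 0, -0.0719, -0.96, -0.6, 0, 0, 0, -0.0719], "hand": 0.3}}

```text
time: 0.4
tcp_pos: [0.2358, 0.574, 0.2274]
ee_rot: [0.002, 3.14, -0.003]
contact_force: [-0.1, 0.4, 0.3]
opening: 0.0735
gripper_force: 0.0
```

Call:
{"name": "drive_tool", "arguments": {"series": [-0.875, -0.89, 0, 0, 0, 0, -0.875, -0.89, 0, 0, 0, 0, -0.875, -0.89, 0, 0, 0, 0]}}

```text
time: 0.7
tcp_pos: [0.3218, 0.4855, 0.2275]
ee_rot: [0.007, 3.141, -0.002]
contact_force: [0.6, 0.8, 0.6]
opening: 0.061
gripper_force: 0.0
```

Call:
{"name": "drive_tool", "arguments": {"series": [-0.863, -0.883, 0, 0, 0, 0, -0.863, -0.883, 0, 0, 0, 0, -0.863, -0.883, 0, 0, 0, 0]}}

```text
time: 1.0
tcp_pos: [0.408, 0.3969, 0.2275]
ee_rot: [0.008, 3.141, -0.001]
contact_force: [-0.1, 1.6, -0.2]
opening: 0.0609
gripper_force: 0.0
```

Call:
{"name": "drive_tool", "arguments": {"series": [-0.863, -0.883, 0.2, 0, 0, 0, -0.863, -0.883, 0.4, 0, 0, 0, -0.863, -0.883, 0.4, 0, 0, 0]}}

```text
time: 1.3
tcp_pos: [0.4932, 0.3092, 0.1865]
ee_rot: [0.005, 3.142, -0.002]
contact_force: [0.4, 0.1, -0.4]
opening: 0.0615
gripper_force: 0.0
```

Call:
{"name": "drive_tool", "arguments": {"series": [-0.863, -0.883, 0.6, 0, 0, 0, -0.863, -0.883, 0.6, 0, 0, 0, -0.863, -0.883, 0.6, 0, 0, 0, -0.863, -0.883, 0.6, 0, 0, 0]}}

```text
time: 1.7
tcp_pos: [0.5794, 0.2187, 0.125]
ee_rot: [-0.01, -3.14, 0.006]
contact_force: [1.0, -1.3, 0.5]
opening: 0.0612
gripper_force: 0.0
```

```bash
python3 - <<'E'
from h import *
t,d=viewer.snapshot("top");s,e=viewer.snapshot("side");np.savez("top1.npz",p=t,d=d);np.savez("side1.npz",p=s,d=e)
print(bot.sense()["tcp_pos"],bot.sense()["ee_rot"])
a=cv2.resize(t[130:240,200:300,::-1],(400,440),interpolation=cv2.INTER_CUBIC);b=cv2.resize(s[150:260,190:290,::-1],(400,440),interpolation=cv2.INTER_CUBIC)
cv2.imwrite("pics/m1.png",np.hstack([a,b]))
E
```

```text
[0.57764394 0.22336864 0.12677642] [-3.18490330e-03 -3.14038145e+00  1.09748036e-03]
```

View pics/m1.png

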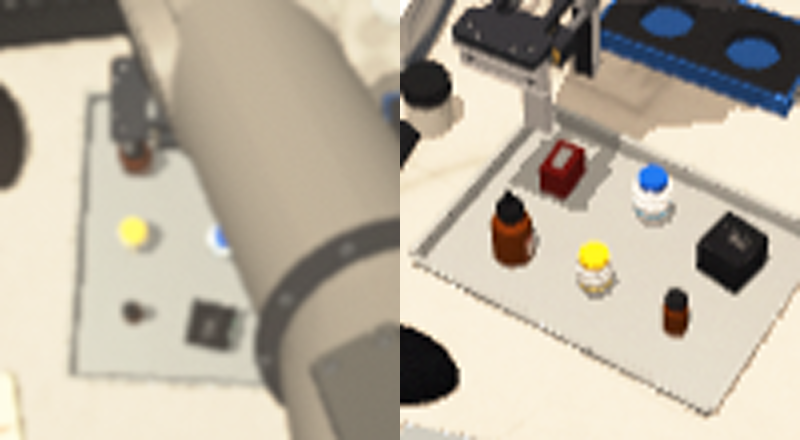

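```bash
python3 - <<'E'
from h import *
for x,y in((538,130),(585,76)): print(atz("side",190+(x)/4-.4,150+y/4-.4,.105).round(4))
f=np.load("side1.npz");P=cloud("side",f["d"]);
m=(P[...,2]>.105)&(P[...,2]<.125)&(P[...,1]>.1)&(P[...,1]<.32)&(P[...,0]>.5)&(P[...,0]<.65)
q=P[m];print(len(q));print(q[::max(1,len(q)//25)].round(3).tolist())
s=bot.sense();print(s["tcp_pos"],s["joint_velocities"].round(3))
E
```

```text
[0.3092 0.1141 0.105 ]
[0.2965 0.0432 0.105 ]
53
[[0.567, 0.182, 0.124], [0.581, 0.19, 0.121], [0.574, 0.19, 0.124], [0.583, 0.192, 0.117], [0.576, 0.192, 0.12], [0.57, 0.191, 0.122], [0.568, 0.182, 0.115], [0.581, 0.19, 0.112], [0.573, 0.191, 0.116], [0.567, 0.189, 0.117], [0.584, 0.192, 0.107], [0.577, 0.192, 0.111], [0.571, 0.189, 0.111], [0.566, 0.185, 0.109], [0.571, 0.19, 0.107], [0.585, 0.262, 0.124], [0.58, 0.264, 0.124], [0.567, 0.257, 0.124], [0.581, 0.264, 0.119], [0.575, 0.263, 0.121], [0.585, 0.264, 0.112], [0.577, 0.265, 0.118], [0.57, 0.264, 0.12], [0.567, 0.258, 0.116], [0.571, 0.264, 0.115], [0.566, 0.26, 0.113], [0.568, 0.257, 0.105]]
[0.57764394 0.22336864 0.12677642] [-0.031 -0.025 -0.018 -0.001  0.001  0.004 -0.004]
```

Call:
{"name": "drive_tool", "arguments": {"series": [0, 0, 0.3, 0, 0, 0, 0, 0, 0.6, 0, 0, 0, 0, 0, 0.6, 0, 0, 0, 0, 0, 0.6, 0, 0, 0]}}

```text
time: 2.2
tcp_pos: [0.5772, 0.2251, 0.0682]
ee_rot: [0.002, -3.141, -0.0]
contact_force: [0.2, -0.2, -0.0]
opening: 0.061
gripper_force: 0.0
```

Call:
{"name": "drive_tool", "arguments": {"series": [-0.043, -0.039, 0.2, 0, 0, 0, -0.043, -0.039, 0.39, 0, 0, 0, -0.043, -0.039, 0.39, 0, 0, 0]}}

```text
time: 2.5
tcp_pos: [0.5815, 0.2205, 0.0285]
ee_rot: [0.001, -3.141, 0.0]
contact_force: [0.0, -0.2, 0.3]
opening: 0.0609
gripper_force: 0.0
```

Call:
{"name": "drive_tool", "arguments": {"series": [0, 0, 0, 0, 0, 0, 0, 0, 0, 0, 0, 0, 0, 0, 0, 0, 0, 0, 0, 0, 0, 0, 0, 0, 0, 0, 0, 0, 0, 0], "hand": -1}}

```text
time: 3.0
tcp_pos: [0.5824, 0.2204, 0.0295]
ee_rot: [-0.0, 3.141, 0.001]
contact_force: [-3.4, 0.3, 9.0]
opening: 0.0361
gripper_force: 29.9
```

Call:
{"name": "drive_tool", "arguments": {"series": [0, 0, -0.4, 0, 0, 0, 0, 0, -0.8, 0, 0, 0, 0, -0.4, -1, 0, 0, 0, 0, -0.8, -1, 0, 0, 0]}}

```text
time: 3.4
tcp_pos: [0.5834, 0.1406, 0.132]
ee_rot: [-0.004, 3.137, 0.003]
contact_force: [0.7, -0.3, -1.2]
opening: 0.0358
gripper_force: 29.9
```

Call:
{"name": "drive_tool", "arguments": {"series": [0.25, -0.5, 0, 0, 0, 0, 0.25, -1, 0, 0, 0, 0, 0.25, -1, 0, 0, 0, 0]}}

```text
time: 3.7
tcp_pos: [0.5562, 0.0337, 0.1293]
ee_rot: [0.011, 3.141, -0.002]
contact_force: [1.0, 0.8, -0.6]
opening: 0.0359
gripper_force: 29.9
```

Call:
{"name": "drive_tool", "arguments": {"series": [0.25, -0.5, 0, 0, 0, 0, 0.25, -1, 0, 0, 0, 0, 0.25, -1, 0, 0, 0, 0]}}

```text
time: 4.0
tcp_pos: [0.5312, -0.0656, 0.1292]
ee_rot: [0.01, 3.141, -0.002]
contact_force: [0.3, 0.2, -0.5]
opening: 0.0354
gripper_force: 29.9
```

Call:
{"name": "drive_tool", "arguments": {"series": [0.25, -0.5, 0, 0, 0, -0.0156, 0.25, -1, 0, 0, 0, -0.0156, 0.25, -1, 0, 0, 0, -0.0156, 0.25, -1, 0, 0, 0, -0.0156, 0.25, -1, 0, 0, 0, -0.0156]}}

```text
time: 4.5
tcp_pos: [0.5075, -0.1587, 0.1285]
ee_rot: [-0.078, 3.14, 0.001]
contact_force: [0.8, 0.4, 0.4]
opening: 0.0359
gripper_force: 29.9
```

```bash
cat > go.py <<'E'
import sys
from h import *
from scipy.spatial.transform import Rotation as Ro
s=bot.sense();R=Ro.from_rotvec(s["ee_rot"]).as_matrix()
t=np.array(eval(sys.argv[1]));y=np.degrees(np.arctan2(-R[0,1],R[1,1]))
print("tcp",s["tcp_pos"].round(4),"yaw",y.round(2),"shift",(R.T@(t-s["tcp_pos"])*10).round(3),"open",s["opening"],"t",s["time"], "F",s["contact_force"].round(1))
E
python3 go.py "(.5038,-.1822,.1)"; python3 - <<'E'
from h import *
t,d=viewer.snapshot("top");s,e=viewer.snapshot("side");np.savez("side2.npz",p=s,d=e)
cv2.imwrite("pics/v1.png",np.hstack([cv2.resize(s[90:150,270:350,::-1],(800,600),interpolation=cv2.INTER_CUBIC)]))
E
```

```text
tcp [ 0.5075 -0.1587  0.1285] yaw 2.86 shift [ 0.048 -0.233  0.285] open 0.035940434532733746 t 4.5 F [0.8 0.4 0.4]
```

View pics/v1.png

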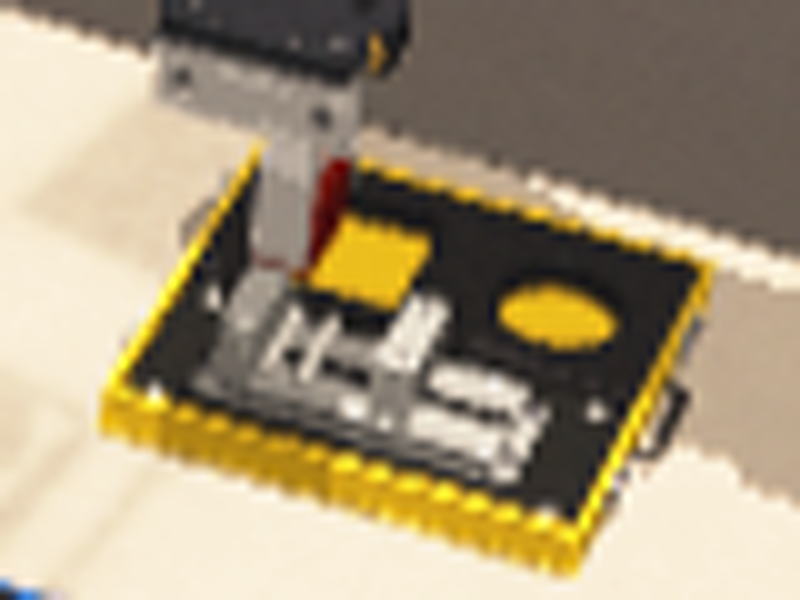

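```bash
python3 - <<'E'
from h import *
f=np.load("side2.npz");P=cloud("side",f["d"])
a=np.radians(2.8);R=np.array([[np.cos(a),np.sin(a)],[-np.sin(a),np.cos(a)]])
L=(P[...,:2]-(.479,-.2285))@R.T*1000;z=P[...,2]*1000
print("tcp local",((bot.sense()["tcp_pos"][:2]-(.479,-.2285))@R.T*1000).round(1))
m=(abs(L[...,0])<80)&(L[...,1]>10)&(L[...,1]<110)
for nm,lo,hi,xr in(("finger",108,150,(-50,90)),("fixed",50,56,(30,70)),("slide",49,56,(-40,10))):
    k=m&(z>lo)&(z<hi)&(L[...,0]>xr[0])&(L[...,0]<xr[1]);q=L[k];print(nm,len(q),np.percentile(q,[0,3,50,97,100],axis=0).round(1).T.tolist())
E
```

```text
tcp local [31.8 68.7]
finger 82 [[17.0, 18.3, 23.2, 37.9, 38.8], [41.0, 44.3, 96.4, 100.9, 102.2]]
fixed 28 [[41.8, 42.4, 49.0, 56.5, 56.5], [29.6, 29.8, 49.8, 67.4, 71.8]]
slide 29 [[-18.7, -18.6, -11.9, -4.3, -3.4], [22.4, 24.0, 48.5, 67.1, 67.8]]
```

Call:
{"name": "drive_tool", "arguments": {"series": [0.045, -0.233, 0.1, 0, 0, 0, 0.045, -0.233, 0.25, 0, 0, 0, 0.045, -0.233, 0.25, 0, 0, 0, 0.045, -0.233, 0.25, 0, 0, 0]}}

```text
time: 5.0
tcp_pos: [0.5038, -0.1823, 0.1036]
ee_rot: [0.079, -3.14, -0.0]
contact_force: [0.3, -0.3, -0.7]
opening: 0.0362
gripper_force: 29.9
```

```bash
python3 go.py "(.5043,-.1822,.0635)"
```

```text
tcp [ 0.5038 -0.1823  0.1036] yaw 2.89 shift [-0.005  0.001  0.401] open 0.03616024435305148 t 5.0 F [ 0.3 -0.3 -0.7]
```

Call:
{"name": "drive_tool", "arguments": {"series": [-0.005, 0, 0.2, 0, 0, 0, -0.005, 0, 0.4, 0, 0, 0, -0.005, 0, 0.4, 0, 0, 0, -0.005, 0, 0.4, 0, 0, 0]}}

```text
time: 5.4
tcp_pos: [0.5044, -0.183, 0.0642]
ee_rot: [0.078, -3.14, -0.0]
contact_force: [0.4, -0.1, -0.9]
opening: 0.0355
gripper_force: 30.0
```

Call:
{"name": "drive_tool", "arguments": {"series": [0, 0, 0.01, 0, 0, 0, 0, 0, 0.02, 0, 0, 0, 0, 0, 0.02, 0, 0, 0]}}

```text
time: 5.7
tcp_pos: [0.5043, -0.1834, 0.0619]
ee_rot: [-0.077, 3.14, -0.0]
contact_force: [0.1, -0.1, -0.7]
opening: 0.0358
gripper_force: 30.0
```

Not yet in contact; go on in 1 mm steps.

Call:
{"name": "drive_tool", "arguments": {"series": [0, 0, 0.01, 0, 0, 0, 0, 0, 0.01, 0, 0, 0]}}

```text
time: 5.9
tcp_pos: [0.5044, -0.1834, 0.0613]
ee_rot: [-0.077, 3.14, 0.0]
contact_force: [-4.6, 1.3, 14.4]
opening: 0.0357
gripper_force: 30.0
```

Call:
{"name": "drive_tool", "arguments": {"series": [0, 0, 0.01, 0, 0, 0, 0, 0, 0.01, 0, 0, 0]}}

```text
time: 6.1
tcp_pos: [0.5046, -0.1834, 0.0609]
ee_rot: [-0.077, 3.139, 0.001]
contact_force: [-7.8, 3.6, 28.7]
opening: 0.0356
gripper_force: 30.0
```

Call:
{"name": "drive_tool", "arguments": {"series": [0, 0, -0.015, 0, 0, 0, 0, 0, -0.015, 0, 0, 0, 0, 0, -0.015, 0, 0, 0], "hand": 0.15}}

```text
time: 6.4
tcp_pos: [0.5041, -0.1834, 0.061]
ee_rot: [0.077, -3.141, 0.0]
contact_force: [0.1, 0.9, -1.5]
opening: 0.0535
gripper_force: 0.0
```

Call:
{"name": "drive_tool", "arguments": {"series": [0, 0, -0.2, 0, 0, 0, 0, 0, -0.45, 0, 0, 0, 0.2, 0, -0.45, 0, 0, 0, 0.387, 0, -0.45, 0, 0, 0, 0.387, 0, -0.45, 0, 0, 0], "hand": 0.3}}

```text
time: 6.9
tcp_pos: [0.4633, -0.1855, 0.1059]
ee_rot: [0.075, -3.14, -0.001]
contact_force: [0.1, -0.2, -0.2]
opening: 0.0609
gripper_force: 0.0
```

```bash
python3 - <<'E'
from h import *
s,e=viewer.snapshot("side");np.savez("side3.npz",p=s,d=e)
cv2.imwrite("pics/v2.png",np.hstack([cv2.resize(s[90:150,270:350,::-1],(800,600),interpolation=cv2.INTER_CUBIC)]))
f=np.load("side3.npz");P=cloud("side",f["d"])
a=np.radians(2.8);R=np.array([[np.cos(a),np.sin(a)],[-np.sin(a),np.cos(a)]])
L=(P[...,:2]-(.479,-.2285))@R.T*1000;z=P[...,2]*1000
print("tcp local",bot.sense()["tcp_pos"],((bot.sense()["tcp_pos"][:2]-(.479,-.2285))@R.T*1000).round(1))
m=(abs(L[...,0])<80)&(L[...,1]>10)&(L[...,1]<110)
for nm,lo,hi,xr in(("block",57,66,(0,70)),("finger",85,100,(-50,90)),("fixed",50,56,(30,70)),("slide",49,56,(-40,10))):
    k=m&(z>lo)&(z<hi)&(L[...,0]>xr[0])&(L[...,0]<xr[1]);q=L[k];print(nm,len(q),np.median(z[k]),np.percentile(q,[0,3,50,97,100],axis=0).round(1).T.tolist())
E
```

```text
tcp local [ 0.46478438 -0.18536807  0.10607091] [-12.1  43.8]
block 51 60.676874536656044 [[13.9, 14.6, 26.4, 37.9, 50.6], [24.6, 28.1, 47.4, 64.8, 67.8]]
finger 20 93.2486844071876 [[-24.3, -24.1, -16.9, -8.1, -6.4], [11.3, 11.5, 84.1, 88.6, 89.1]]
fixed 31 52.68328305289127 [[32.6, 40.8, 48.3, 56.0, 57.3], [23.1, 25.1, 48.8, 66.9, 69.6]]
slide 26 52.30014995471455 [[-20.0, -19.1, -12.6, -3.8, -3.2], [20.3, 24.9, 51.3, 67.3, 69.1]]
```

View pics/v2.png

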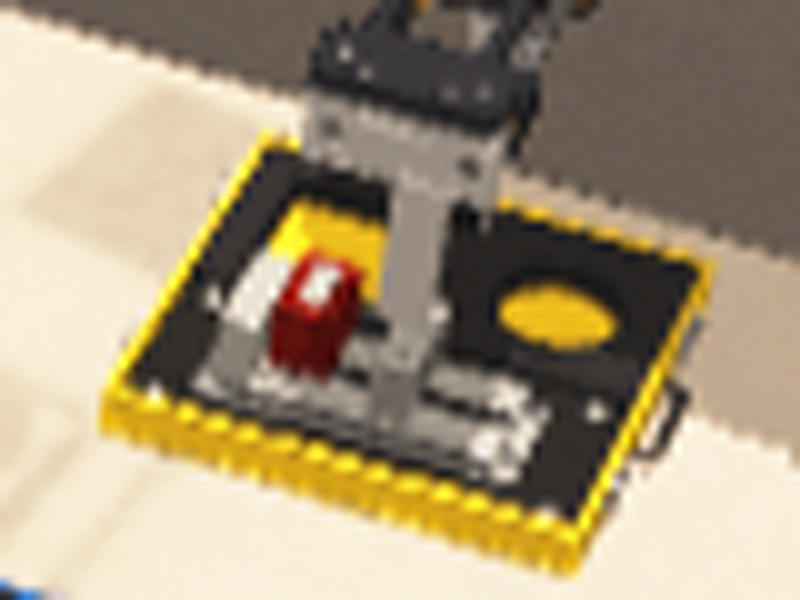

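```bash
python3 - <<'E'
print(.479-.0098*.9988-.045*.0488,-.2285-.0098*.0488+.045*.9988)
E
python3 go.py "(.4670,-.1840,.054)"
```

```text
0.46701576 -0.18403224
tcp [ 0.4648 -0.1854  0.1061] yaw 2.77 shift [-0.023  0.012  0.521] open 0.06116888892155363 t 6.95 F [ 0.1 -0.1 -0. ]
```

Call:
{"name": "drive_tool", "arguments": {"series": [-0.02, 0.012, 0, 0, 0, 0, -0.02, 0.012, 0.25, 0, 0, 0, -0.02, 0.012, 0.5, 0, 0, 0, -0.02, 0.012, 0.52, 0, 0, 0, -0.02, 0.012, 0.52, 0, 0, 0]}}

```text
time: 7.45
tcp_pos: [0.4675, -0.184, 0.0538]
ee_rot: [0.077, -3.139, -0.0]
contact_force: [0.8, 0.5, 0.9]
opening: 0.0613
gripper_force: 0.0
```

Call:
{"name": "drive_tool", "arguments": {"series": [0, 0, 0, 0, 0, 0, 0, 0, 0, 0, 0, 0, 0, 0, 0, 0, 0, 0, 0, 0, 0, 0, 0, 0], "hand": -1}}

```text
time: 7.85
tcp_pos: [0.4682, -0.1858, 0.055]
ee_rot: [-0.075, 3.138, -0.003]
contact_force: [1.1, -11.0, -0.7]
opening: 0.0416
gripper_force: 30.0
```

Call:
{"name": "drive_tool", "arguments": {"series": [-0.05, -0.015, 0, 0, 0, 0, -0.1, -0.015, 0, 0, 0, 0, -0.14, -0.015, 0, 0, 0, 0, -0.14, -0.015, 0, 0, 0, 0]}}

```text
time: 8.25
tcp_pos: [0.4823, -0.1853, 0.055]
ee_rot: [-0.076, 3.139, -0.001]
contact_force: [0.2, -1.9, 5.3]
opening: 0.0416
gripper_force: 30.0
```

Call:
{"name": "drive_tool", "arguments": {"series": [-0.02, 0, 0, 0, 0, 0, -0.03, 0, 0, 0, 0, 0, -0.03, 0, 0, 0, 0, 0]}}

```text
time: 8.55
tcp_pos: [0.4848, -0.1852, 0.055]
ee_rot: [-0.076, 3.14, -0.001]
contact_force: [-3.3, -1.3, 8.0]
opening: 0.0419
gripper_force: 30.0
```

Call:
{"name": "drive_tool", "arguments": {"series": [-0.01, 0, 0, 0, 0, 0, -0.02, 0, 0, 0, 0, 0, -0.02, 0, 0, 0, 0, 0]}}

```text
time: 8.85
tcp_pos: [0.4866, -0.1851, 0.055]
ee_rot: [-0.076, 3.14, -0.0]
contact_force: [-3.8, -1.7, 7.5]
opening: 0.0417
gripper_force: 30.0
```

Call:
{"name": "drive_tool", "arguments": {"series": [-0.01, 0, 0, 0, 0, 0, -0.02, 0, 0, 0, 0, 0, -0.02, 0, 0, 0, 0, 0]}}

```text
time: 9.15
tcp_pos: [0.4886, -0.185, 0.0549]
ee_rot: [-0.076, 3.14, -0.001]
contact_force: [-3.7, -1.5, 8.0]
opening: 0.0415
gripper_force: 30.0
```

Call:
{"name": "drive_tool", "arguments": {"series": [-0.01, 0, 0, 0, 0, 0, -0.01, 0, 0, 0, 0, 0]}}

```text
time: 9.35
tcp_pos: [0.489, -0.185, 0.0549]
ee_rot: [0.076, -3.141, 0.0]
contact_force: [-5.9, -1.2, 11.2]
opening: 0.0416
gripper_force: 30.0
```

Call:
{"name": "drive_tool", "arguments": {"series": [-0.01, 0, 0, 0, 0, 0, -0.01, 0, 0, 0, 0, 0]}}

```text
time: 9.55
tcp_pos: [0.4891, -0.185, 0.0549]
ee_rot: [0.075, -3.139, -0.0]
contact_force: [-13.3, -1.4, 19.0]
opening: 0.0419
gripper_force: 30.0
```

Call:
{"name": "drive_tool", "arguments": {"series": [-0.01, 0, 0, 0, 0, 0, -0.01, 0, 0, 0, 0, 0, -0.01, 0, 0, 0, 0, 0]}}

```text
time: 9.85
tcp_pos: [0.4892, -0.185, 0.0548]
ee_rot: [0.075, -3.138, -0.001]
contact_force: [-17.0, -1.3, 24.9]
opening: 0.042
gripper_force: 30.0
```

Call:
{"name": "drive_tool", "arguments": {"series": [0, 0, 0, 0, 0, 0, 0.01, 0, 0, 0, 0, 0], "hand": 0.3}}

```text
time: 10.05
tcp_pos: [0.491, -0.1844, 0.0546]
ee_rot: [-0.077, 3.139, -0.0]
contact_force: [-0.2, 0.6, -0.1]
opening: 0.0544
gripper_force: 0.0
```

Call:
{"name": "drive_tool", "arguments": {"series": [0, 0, 0, 0, 0, 0, 0, 0, -0.3, 0, 0, 0, 0, 0, -0.8, 0, 0, 0, 0, 0.3, -1, 0, 0, 0, 0, 0.6, -1, 0, 0, 0]}}

```text
time: 10.55
tcp_pos: [0.4892, -0.1245, 0.1571]
ee_rot: [-0.074, 3.135, -0.001]
contact_force: [0.7, 1.0, -1.6]
opening: 0.0611
gripper_force: 0.0
```

```bash
python3 go.py "(.4227,.2358,.15)"; python3 - <<'E'
from h import *
s,e=viewer.snapshot("side")
cv2.imwrite("pics/v3.png",np.hstack([cv2.resize(s[90:150,270:350,::-1],(800,600),interpolation=cv2.INTER_CUBIC)]))
P=cloud("side",e)
a=np.radians(2.8);R=np.array([[np.cos(a),np.sin(a)],[-np.sin(a),np.cos(a)]])
L=(P[...,:2]-(.479,-.2285))@R.T*1000;z=P[...,2]*1000
m=(abs(L[...,0])<80)&(L[...,1]>10)&(L[...,1]<110)
for nm,lo,hi,xr in(("block",57,70,(0,70)),("fixed",50,56,(41,70)),("slide",49,56,(-40,15))):
    k=m&(z>lo)&(z<hi)&(L[...,0]>xr[0])&(L[...,0]<xr[1]);q=L[k];print(nm,len(q),np.median(z[k]),np.percentile(q,[0,3,50,97,100],axis=0).round(1).T.tolist())
E
```

```text
tcp [ 0.4892 -0.1245  0.1571] yaw 2.7 shift [0.494 3.631 0.067] open 0.06109076188637955 t 10.55 F [ 0.7  1.  -1.6]
block 37 62.044740132703446 [[16.9, 17.2, 24.7, 39.5, 40.6], [24.3, 27.7, 53.5, 64.4, 66.5]]
fixed 17 52.21189243160429 [[44.2, 45.0, 51.5, 56.5, 56.6], [29.4, 34.5, 53.8, 67.5, 68.1]]
slide 27 52.53294428165023 [[1.1, 1.6, 8.7, 14.2, 14.6], [28.0, 28.8, 46.0, 65.4, 68.0]]
```

View pics/v3.png

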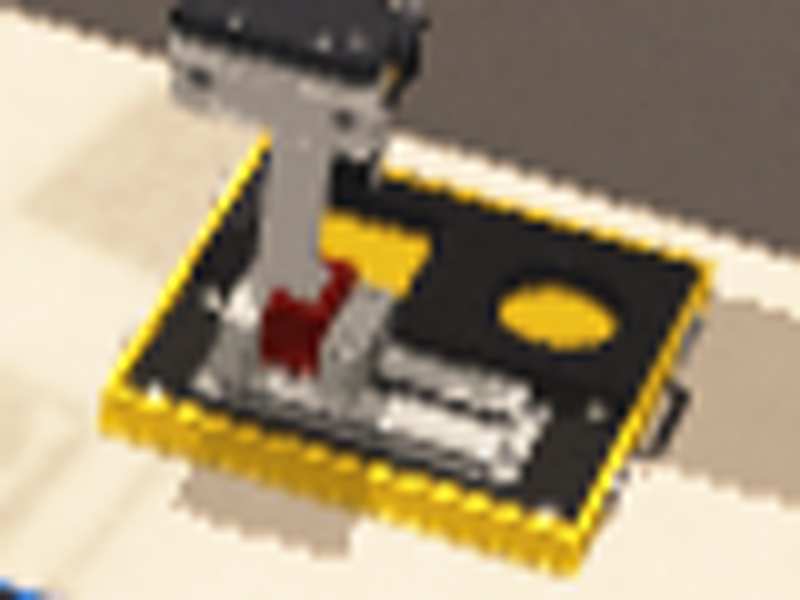

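Call:
{"name": "drive_tool", "arguments": {"series": [0.06, 0.5, 0, 0, 0, 0, 0.12, 0.91, 0, 0, 0, 0, 0.12, 0.91, 0, 0, 0, 0]}}

```text
time: 10.9
tcp_pos: [0.4703, -0.0293, 0.1539]
ee_rot: [0.087, -3.14, -0.002]
contact_force: [-1.0, -0.8, -0.2]
opening: 0.061
gripper_force: 0.0
```

Call:
{"name": "drive_tool", "arguments": {"series": [0.06, 0.5, 0, 0, 0, 0, 0.12, 0.91, 0, 0, 0, 0]}}

```text
time: 11.1
tcp_pos: [0.4545, 0.0571, 0.1541]
ee_rot: [-0.075, 3.14, 0.0]
contact_force: [2.0, -0.3, -0.5]
opening: 0.0608
gripper_force: 0.0
```

Call:
{"name": "drive_tool", "arguments": {"series": [0.06, 0.5, 0, 0, 0, 0, 0.12, 0.91, 0, 0, 0, 0]}}

```text
time: 11.3
tcp_pos: [0.4377, 0.1485, 0.1541]
ee_rot: [-0.078, 3.14, 0.001]
contact_force: [1.0, -0.1, -0.0]
opening: 0.0611
gripper_force: 0.0
```

Call:
{"name": "drive_tool", "arguments": {"series": [0.06, 0.5, 0, 0, 0, 0.044, 0.12, 0.91, 0, 0, 0, 0.0878, 0.12, 0.91, 0.2, 0, 0, 0.0878, 0.12, 0.91, 0.2, 0, 0, 0.0878]}}

```text
time: 11.7
tcp_pos: [0.4205, 0.2374, 0.1323]
ee_rot: [-0.351, -3.12, 0.003]
contact_force: [0.0, -1.6, 0.1]
opening: 0.0607
gripper_force: 0.0
```

```bash
python3 go.py "(.4227,.2358,.042)"
```

```text
tcp [0.4205 0.2374 0.1323] yaw -12.84 shift [-0.026 -0.009  0.903] open 0.060676126257269966 t 11.7 F [ 0.  -1.6  0.1]
```

Call:
{"name": "drive_tool", "arguments": {"series": [-0.025, -0.01, 0.4, 0, 0, 0, -0.025, -0.01, 0.8, 0, 0, 0, -0.025, -0.01, 0.9, 0, 0, 0, -0.025, -0.01, 0.9, 0, 0, 0]}}

```text
time: 12.1
tcp_pos: [0.4238, 0.2338, 0.0435]
ee_rot: [-0.356, -3.119, 0.004]
contact_force: [-0.1, 0.5, 0.1]
opening: 0.061
gripper_force: 0.0
```

Call:
{"name": "drive_tool", "arguments": {"series": [0, 0, 0, 0, 0, 0, 0, 0, 0, 0, 0, 0, 0, 0, 0, 0, 0, 0, 0, 0, 0, 0, 0, 0], "hand": -1}}

```text
time: 12.5
tcp_pos: [0.4247, 0.2356, 0.0453]
ee_rot: [0.355, 3.12, 0.002]
contact_force: [-1.1, -1.8, 14.0]
opening: 0.0399
gripper_force: 30.0
```

Call:
{"name": "drive_tool", "arguments": {"series": [0, 0, -0.4, 0, 0, 0, 0, 0, -0.8, 0, 0, -0.043, 0, 0, -0.95, 0, 0, -0.087, 0, 0, -0.95, 0, 0, -0.087]}}

```text
time: 12.9
tcp_pos: [0.4252, 0.2361, 0.1419]
ee_rot: [-0.079, 3.137, 0.005]
contact_force: [-0.2, 1.3, -1.1]
opening: 0.0398
gripper_force: 30.0
```

Call:
{"name": "drive_tool", "arguments": {"series": [-0.06, -0.45, 0, 0, 0, 0, -0.15, -1, 0, 0, 0, 0, -0.15, -1, 0, 0, 0, 0]}}

```text
time: 13.2
tcp_pos: [0.4437, 0.1308, 0.1384]
ee_rot: [0.059, -3.14, 0.002]
contact_force: [-0.7, 0.7, -0.3]
opening: 0.0396
gripper_force: 30.0
```

Call:
{"name": "drive_tool", "arguments": {"series": [-0.08, -0.5, 0, 0, 0, 0, -0.15, -1, 0, 0, 0, 0]}}

```text
time: 13.4
tcp_pos: [0.4628, 0.0372, 0.1385]
ee_rot: [0.071, -3.14, -0.0]
contact_force: [1.4, -0.4, -0.5]
opening: 0.0396
gripper_force: 30.0
```

Call:
{"name": "drive_tool", "arguments": {"series": [-0.08, -0.5, 0, 0, 0, 0, -0.15, -1, 0, 0, 0, 0]}}

```text
time: 13.6
tcp_pos: [0.4822, -0.0619, 0.1385]
ee_rot: [0.068, -3.14, 0.0]
contact_force: [2.5, 0.3, -0.0]
opening: 0.0397
gripper_force: 30.0
```

Call:
{"name": "drive_tool", "arguments": {"series": [-0.08, -0.5, 0, 0, 0, 0, -0.15, -1, 0, 0, 0, 0]}}

```text
time: 13.8
tcp_pos: [0.5017, -0.16, 0.1384]
ee_rot: [0.068, -3.14, 0.0]
contact_force: [1.3, 1.0, 0.1]
opening: 0.0393
gripper_force: 30.0
```

Call:
{"name": "drive_tool", "arguments": {"series": [-0.08, -0.5, 0, 0, 0, 0, -0.13, -0.9, 0, 0, 0, 0, -0.13, -0.9, 0, 0, 0, 0, -0.13, -0.9, 0, 0, 0, 0]}}

```text
time: 14.2
tcp_pos: [0.5184, -0.2481, 0.138]
ee_rot: [0.066, -3.139, -0.0]
contact_force: [-0.6, 0.3, -1.3]
opening: 0.0397
gripper_force: 30.0
```

```bash
python3 go.py "(.5240,-.2665,.055)"
```

```text
tcp [ 0.5184 -0.2481  0.138 ] yaw 2.42 shift [-0.05  -0.186  0.83 ] open 0.03965412098914989 t 14.2 F [-0.6  0.3 -1.3]
```

Call:
{"name": "drive_tool", "arguments": {"series": [-0.05, -0.186, 0, 0, 0, 0, -0.05, -0.186, 0.2, 0, 0, 0, -0.05, -0.186, 0.5, 0, 0, 0, -0.05, -0.186, 0.5, 0, 0, 0, -0.05, -0.186, 0.5, 0, 0, 0]}}

```text
time: 14.7
tcp_pos: [0.5247, -0.2647, 0.089]
ee_rot: [0.074, -3.139, -0.001]
contact_force: [-0.4, -0.6, 0.4]
opening: 0.0396
gripper_force: 30.0
```

```bash
python3 go.py "(.5240,-.2665,.055)"
```

```text
tcp [ 0.5247 -0.2647  0.089 ] yaw 2.69 shift [ 0.008 -0.018  0.34 ] open 0.039588720699011766 t 14.7 F [-0.4 -0.6  0.4]
```

Call:
{"name": "drive_tool", "arguments": {"series": [0, -0.01, 0.2, 0, 0, 0, 0, -0.01, 0.36, 0, 0, 0, 0, -0.01, 0.36, 0, 0, 0]}}

```text
time: 15.0
tcp_pos: [0.5243, -0.2661, 0.052]
ee_rot: [0.073, -3.139, -0.001]
contact_force: [1.0, 0.2, -1.0]
opening: 0.0394
gripper_force: 30.0
```

Call:
{"name": "drive_tool", "arguments": {"series": [0, 0, 0.03, 0, 0, 0, 0, 0, 0.06, 0, 0, 0, 0, 0, 0.06, 0, 0, 0]}}

```text
time: 15.3
tcp_pos: [0.5252, -0.267, 0.0474]
ee_rot: [-0.073, 3.14, -0.0]
contact_force: [-0.8, -0.1, -1.3]
opening: 0.0397
gripper_force: 30.0
```

Call:
{"name": "drive_tool", "arguments": {"series": [0, 0, 0.015, 0, 0, 0, 0, 0, 0.015, 0, 0, 0]}}

```text
time: 15.5
tcp_pos: [0.5254, -0.267, 0.0471]
ee_rot: [-0.073, 3.14, 0.0]
contact_force: [-6.0, 3.4, 23.9]
opening: 0.0398
gripper_force: 30.0
```

Call:
{"name": "drive_tool", "arguments": {"series": [0, 0, 0, 0, 0, 0, 0, 0, 0, 0, 0, 0, 0, 0, 0, 0, 0, 0], "hand": 0.3}}

```text
time: 15.8
tcp_pos: [0.525, -0.2669, 0.0456]
ee_rot: [-0.073, 3.141, -0.0]
contact_force: [-0.5, 0.1, 1.0]
opening: 0.0591
gripper_force: 0.0
```

Call:
{"name": "drive_tool", "arguments": {"series": [0, 0, -0.4, 0, 0, 0, 0, 0, -0.8, 0, 0, 0, 0, 0.4, -1, 0, 0, 0, 0, 0.8, -1, 0, 0, 0]}}

```text
time: 16.2
tcp_pos: [0.5224, -0.1875, 0.1483]
ee_rot: [-0.069, 3.136, -0.002]
contact_force: [1.4, 0.6, 0.1]
opening: 0.0612
gripper_force: 0.0
```

```bash
python3 go.py "(.4993,.2212,.150)"
```

```text
tcp [ 0.5224 -0.1875  0.1483] yaw 2.51 shift [ 0.051  4.093 -0.022] open 0.06122100309843987 t 16.2 F [1.4 0.6 0.1]
```

Call:
{"name": "drive_tool", "arguments": {"series": [0.01, 0.5, 0, 0, 0, 0, 0.01, 1, 0, 0, 0, 0, 0.01, 1, 0, 0, 0, 0]}}

```text
time: 16.5
tcp_pos: [0.5154, -0.0805, 0.1454]
ee_rot: [0.085, -3.14, -0.003]
contact_force: [0.3, 0.4, 0.4]
opening: 0.0613
gripper_force: 0.0
```

Call:
{"name": "drive_tool", "arguments": {"series": [0.01, 0.5, 0, 0, 0, 0, 0.01, 1, 0, 0, 0, 0]}}

```text
time: 16.7
tcp_pos: [0.5097, 0.013, 0.1456]
ee_rot: [-0.069, 3.141, -0.001]
contact_force: [1.4, 0.3, 0.9]
opening: 0.0612
gripper_force: 0.0
```

Call:
{"name": "drive_tool", "arguments": {"series": [0.01, 0.5, 0, 0, 0, 0, 0.01, 1, 0, 0, 0, 0]}}

```text
time: 16.9
tcp_pos: [0.5039, 0.1141, 0.1456]
ee_rot: [-0.072, 3.14, 0.0]
contact_force: [0.8, -0.0, -0.3]
opening: 0.0611
gripper_force: 0.0
```

Call:
{"name": "drive_tool", "arguments": {"series": [0.01, 0.5, 0, 0, 0, 0, 0.01, 1, 0.3, 0, 0, 0, 0.01, 1, 0.3, 0, 0, 0, 0.01, 1, 0.3, 0, 0, 0]}}

```text
time: 17.3
tcp_pos: [0.4979, 0.2134, 0.1144]
ee_rot: [0.077, -3.139, 0.002]
contact_force: [0.1, -0.5, 0.8]
opening: 0.061
gripper_force: 0.0
```

```bash
python3 go.py "(.4993,.2212,.047)"
```

```text
tcp [0.4979 0.2134 0.1144] yaw 2.81 shift [-0.019  0.078  0.674] open 0.061039909191662876 t 17.3 F [ 0.1 -0.5  0.8]
```

Call:
{"name": "drive_tool", "arguments": {"series": [-0.019, 0.078, 0.1, 0, 0, 0, -0.019, 0.078, 0.4, 0, 0, 0, -0.019, 0.078, 0.67, 0, 0, 0, -0.019, 0.078, 0.67, 0, 0, 0, -0.019, 0.078, 0.67, 0, 0, 0]}}

```text
time: 17.8
tcp_pos: [0.5006, 0.2192, 0.0488]
ee_rot: [0.07, -3.14, 0.001]
contact_force: [-0.1, -0.6, 0.7]
opening: 0.0615
gripper_force: 0.0
```

Call:
{"name": "drive_tool", "arguments": {"series": [0, 0, 0, 0, 0, 0, 0, 0, 0, 0, 0, 0, 0, 0, 0, 0, 0, 0, 0, 0, 0, 0, 0, 0, 0, 0, 0, 0, 0, 0], "hand": -1}}

```text
time: 18.3
tcp_pos: [0.5003, 0.2203, 0.0489]
ee_rot: [-0.073, 3.14, 0.0]
contact_force: [0.0, -1.3, 5.0]
opening: 0.03
gripper_force: 30.0
```

Call:
{"name": "drive_tool", "arguments": {"series": [0, 0, -0.4, 0, 0, 0, 0, 0, -0.8, 0, 0, 0, 0, -0.1, -0.8, 0, 0, 0, 0, -0.1, -0.8, 0, 0, 0]}}

```text
time: 18.7
tcp_pos: [0.5009, 0.2093, 0.129]
ee_rot: [-0.071, 3.14, 0.001]
contact_force: [0.1, 0.6, -2.3]
opening: 0.0298
gripper_force: 30.0
```

Call:
{"name": "drive_tool", "arguments": {"series": [-0.2, -0.5, 0, 0, 0, 0, -0.39, -0.97, 0, 0, 0, 0, -0.39, -0.97, 0, 0, 0, 0]}}

```text
time: 19.0
tcp_pos: [0.5452, 0.1089, 0.1272]
ee_rot: [0.063, -3.14, 0.004]
contact_force: [-0.3, 0.5, -0.7]
opening: 0.0297
gripper_force: 30.0
```

Call:
{"name": "drive_tool", "arguments": {"series": [-0.2, -0.5, 0, 0, 0, 0, -0.39, -0.97, 0, 0, 0, 0, -0.39, -0.97, 0, 0, 0, 0, -0.39, -0.97, 0, 0, 0, 0]}}

```text
time: 19.4
tcp_pos: [0.5871, 0.0183, 0.1268]
ee_rot: [0.068, -3.139, 0.001]
contact_force: [-0.7, 1.0, -1.7]
opening: 0.03
gripper_force: 30.0
```

```bash
python3 go.py "(.5885,.0215,.06)"
```

```text
tcp [0.5871 0.0183 0.1268] yaw 2.48 shift [-0.017  0.032  0.668] open 0.02995426969638967 t 19.4 F [-0.7  1.  -1.7]
```

Call:
{"name": "drive_tool", "arguments": {"series": [-0.015, 0.03, 0.2, 0, 0, 0, -0.015, 0.03, 0.4, 0, 0, 0, -0.015, 0.03, 0.55, 0, 0, 0, -0.015, 0.03, 0.68, 0, 0, 0, -0.015, 0.03, 0.68, 0, 0, 0]}}

```text
time: 19.9
tcp_pos: [0.5876, 0.0237, 0.0586]
ee_rot: [0.074, -3.138, 0.001]
contact_force: [-0.3, 0.0, -1.6]
opening: 0.0298
gripper_force: 30.0
```

Call:
{"name": "drive_tool", "arguments": {"series": [0, 0, 0.03, 0, 0, 0, 0, 0, 0.055, 0, 0, 0, 0, 0, 0.07, 0, 0, 0, 0, 0, 0.07, 0, 0, 0]}}

```text
time: 20.3
tcp_pos: [0.589, 0.0232, 0.0537]
ee_rot: [-0.073, 3.14, 0.0]
contact_force: [-0.9, 0.1, -1.6]
opening: 0.0296
gripper_force: 30.0
```

Call:
{"name": "drive_tool", "arguments": {"series": [0, 0, 0.01, 0, 0, 0, 0, 0, 0.02, 0, 0, 0, 0, 0, 0.02, 0, 0, 0]}}

```text
time: 20.6
tcp_pos: [0.5889, 0.0232, 0.0514]
ee_rot: [0.073, -3.141, 0.0]
contact_force: [-0.5, -1.2, -0.9]
opening: 0.0299
gripper_force: 30.0
```

Call:
{"name": "drive_tool", "arguments": {"series": [0, 0, 0.01, 0, 0, 0, 0, 0, 0.01, 0, 0, 0]}}

```text
time: 20.8
tcp_pos: [0.5893, 0.0231, 0.0509]
ee_rot: [-0.073, 3.14, 0.0]
contact_force: [-1.8, -0.2, 6.2]
opening: 0.03
gripper_force: 30.0
```

Call:
{"name": "drive_tool", "arguments": {"series": [0, 0, 0.005, 0, 0, 0, 0, 0, 0.005, 0, 0, 0]}}

```text
time: 21.0
tcp_pos: [0.5895, 0.0231, 0.0508]
ee_rot: [-0.073, 3.14, 0.0]
contact_force: [-2.4, 0.0, 11.8]
opening: 0.03
gripper_force: 30.0
```

Call:
{"name": "drive_tool", "arguments": {"series": [0, 0, -0.005, 0, 0, 0, 0, 0, -0.005, 0, 0, 0, 0, 0, -0.005, 0, 0, 0], "hand": 0.3}}

```text
time: 21.3
tcp_pos: [0.5889, 0.0232, 0.0504]
ee_rot: [0.073, -3.141, 0.0]
contact_force: [1.1, -0.8, 0.1]
opening: 0.0505
gripper_force: 0.0
```

Call:
{"name": "drive_tool", "arguments": {"series": [0, 0, -0.4, 0, 0, 0, 0, 0, -0.8, 0, 0, 0, 0, 0.3, -0.9, 0, 0, 0, 0, 0.8, -0.9, 0, 0, 0]}}

```text
time: 21.7
tcp_pos: [0.5867, 0.1009, 0.143]
ee_rot: [-0.064, 3.137, -0.0]
contact_force: [0.3, 0.6, -1.0]
opening: 0.0611
gripper_force: 0.0
```

Call:
{"name": "drive_tool", "arguments": {"series": [0, 0.5, 0, 0, 0, 0, 0, 1, 0, 0, 0, 0]}}

```text
time: 21.9
tcp_pos: [0.5802, 0.2047, 0.1407]
ee_rot: [-0.072, 3.14, 0.0]
contact_force: [-0.3, 0.1, -1.4]
opening: 0.0612
gripper_force: 0.0
```

Call:
{"name": "drive_tool", "arguments": {"series": [0, 0.5, 0, 0, 0, 0, 0, 1, 0, 0, 0, 0, 0, 1, 0, 0, 0, 0, 0, 1, 0, 0, 0, 0]}}

```text
time: 22.3
tcp_pos: [0.5753, 0.3042, 0.1399]
ee_rot: [0.077, -3.14, 0.001]
contact_force: [0.3, -0.9, -0.1]
opening: 0.0613
gripper_force: 0.0
```

```bash
python3 go.py "(.5805,.303,.047)"
```

```text
tcp [0.5753 0.3042 0.1399] yaw 2.81 shift [-0.052 -0.014  0.929] open 0.061307916280800276 t 22.3 F [ 0.3 -0.9 -0.1]
```

Call:
{"name": "drive_tool", "arguments": {"series": [-0.052, -0.014, 0.2, 0, 0, 0, -0.052, -0.014, 0.6, 0, 0, 0, -0.052, -0.014, 0.92, 0, 0, 0, -0.052, -0.014, 0.92, 0, 0, 0, -0.052, -0.014, 0.92, 0, 0, 0]}}

```text
time: 22.8
tcp_pos: [0.5816, 0.3004, 0.049]
ee_rot: [0.071, -3.14, 0.001]
contact_force: [-0.2, -0.3, 0.1]
opening: 0.0609
gripper_force: 0.0
```

Call:
{"name": "drive_tool", "arguments": {"series": [0, 0, 0, 0, 0, 0, 0, 0, 0, 0, 0, 0, 0, 0, 0, 0, 0, 0, 0, 0, 0, 0, 0, 0, 0, 0, 0, 0, 0, 0], "hand": -1}}

```text
time: 23.3
tcp_pos: [0.5815, 0.302, 0.0492]
ee_rot: [-0.073, 3.14, 0.001]
contact_force: [-1.0, -0.5, 7.7]
opening: 0.0308
gripper_force: 30.0
```

Call:
{"name": "drive_tool", "arguments": {"series": [0, 0, -0.4, 0, 0, 0, 0, 0, -0.8, 0, 0, 0, 0, -0.1, -0.9, 0, 0, 0, 0, -0.1, -0.9, 0, 0, 0]}}

```text
time: 23.7
tcp_pos: [0.5827, 0.2908, 0.1403]
ee_rot: [-0.071, 3.138, 0.002]
contact_force: [0.1, -0.1, -1.4]
opening: 0.0308
gripper_force: 30.0
```

Call:
{"name": "drive_tool", "arguments": {"series": [0.15, -0.45, 0, 0, 0, 0, 0.3, -0.89, 0, 0, 0, 0, 0.3, -0.89, 0, 0, 0, 0]}}

```text
time: 24.0
tcp_pos: [0.554, 0.1948, 0.1369]
ee_rot: [0.063, -3.138, 0.005]
contact_force: [0.1, -0.2, -0.5]
opening: 0.0306
gripper_force: 30.0
```

Call:
{"name": "drive_tool", "arguments": {"series": [0.15, -0.45, 0, 0, 0, 0, 0.3, -0.89, 0, 0, 0, 0, 0.3, -0.89, 0, 0, 0, 0]}}

```text
time: 24.3
tcp_pos: [0.5277, 0.105, 0.1371]
ee_rot: [0.063, -3.138, 0.004]
contact_force: [-1.0, -0.0, 0.1]
opening: 0.0308
gripper_force: 30.0
```

Call:
{"name": "drive_tool", "arguments": {"series": [0.15, -0.45, 0, 0, 0, 0, 0.3, -0.89, 0, 0, 0, 0, 0.3, -0.89, 0, 0, 0, 0, 0.3, -0.89, 0, 0, 0, 0]}}

```text
time: 24.7
tcp_pos: [0.5035, 0.0202, 0.1376]
ee_rot: [0.07, -3.139, 0.0]
contact_force: [0.6, 1.2, -0.9]
opening: 0.0306
gripper_force: 30.0
```

```bash
python3 go.py "(.505,.0215,.059)"
```

```text
tcp [0.5035 0.0202 0.1376] yaw 2.56 shift [-0.017  0.013  0.786] open 0.030628010207460084 t 24.7 F [ 0.6  1.2 -0.9]
```

Call:
{"name": "drive_tool", "arguments": {"series": [-0.015, 0.005, 0.2, 0, 0, 0, -0.015, 0.005, 0.45, 0, 0, 0, -0.015, 0.005, 0.65, 0, 0, 0, -0.015, 0.005, 0.8, 0, 0, 0, -0.015, 0.005, 0.8, 0, 0, 0]}}

```text
time: 25.2
tcp_pos: [0.5044, 0.0226, 0.0561]
ee_rot: [0.076, -3.137, 0.001]
contact_force: [0.2, 0.1, -0.4]
opening: 0.0305
gripper_force: 30.0
```

Call:
{"name": "drive_tool", "arguments": {"series": [0, 0, 0.02, 0, 0, 0, 0, 0, 0.04, 0, 0, 0, 0, 0, 0.05, 0, 0, 0, 0, 0, 0.05, 0, 0, 0]}}

```text
time: 25.6
tcp_pos: [0.5058, 0.0216, 0.0538]
ee_rot: [-0.073, 3.14, 0.0]
contact_force: [-0.7, 0.4, -0.7]
opening: 0.0306
gripper_force: 30.0
```

Call:
{"name": "drive_tool", "arguments": {"series": [0, 0, 0.01, 0, 0, 0, 0, 0, 0.02, 0, 0, 0, 0, 0, 0.02, 0, 0, 0]}}

```text
time: 25.9
tcp_pos: [0.5056, 0.0214, 0.0515]
ee_rot: [0.073, -3.141, 0.0]
contact_force: [-0.5, 0.3, -2.2]
opening: 0.0305
gripper_force: 30.0
```

Then touch, release, and go to the yellow objective.

Call:
{"name": "drive_tool", "arguments": {"series": [0, 0, 0.01, 0, 0, 0, 0, 0, 0.012, 0, 0, 0, 0, 0, 0.012, 0, 0, 0]}}

```text
time: 26.2
tcp_pos: [0.5059, 0.0214, 0.051]
ee_rot: [-0.073, 3.14, 0.001]
contact_force: [-4.1, -0.3, 18.0]
opening: 0.0307
gripper_force: 30.0
```

Call:
{"name": "drive_tool", "arguments": {"series": [0, 0, 0, 0, 0, 0, 0, 0, 0, 0, 0, 0, 0, 0, 0, 0, 0, 0], "hand": 0.3}}

```text
time: 26.5
tcp_pos: [0.5056, 0.0214, 0.0502]
ee_rot: [0.073, -3.141, 0.0]
contact_force: [-0.5, 0.7, 0.5]
opening: 0.0514
gripper_force: 0.0
```

Call:
{"name": "drive_tool", "arguments": {"series": [0, 0, -0.4, 0, 0, 0, 0, 0, -0.8, 0, 0, 0, 0, 0.1, -1, 0, 0, 0, 0, 0.6, -1, 0, 0, 0]}}

```text
time: 26.9
tcp_pos: [0.5048, 0.078, 0.1534]
ee_rot: [-0.062, 3.136, 0.0]
contact_force: [0.9, 2.1, -0.5]
opening: 0.0611
gripper_force: 0.0
```

Call:
{"name": "drive_tool", "arguments": {"series": [0, 0.5, 0, 0, 0, 0, 0, 1, 0, 0, 0, 0]}}

```text
time: 27.1
tcp_pos: [0.4979, 0.1829, 0.1506]
ee_rot: [-0.072, 3.14, 0.001]
contact_force: [1.3, -0.1, 0.4]
opening: 0.061
gripper_force: 0.0
```

Call:
{"name": "drive_tool", "arguments": {"series": [0, 0.5, 0, 0, 0, 0, -0.1, 1, 0, 0, 0, 0, -0.1, 1, 0, 0, 0, 0, -0.1, 1, 0, 0, 0, 0]}}

```text
time: 27.5
tcp_pos: [0.5031, 0.2825, 0.1497]
ee_rot: [0.077, -3.14, 0.001]
contact_force: [0.0, 0.1, 0.2]
opening: 0.0609
gripper_force: 0.0
```

```bash
python3 go.py "(.5063,.3055,.045)"
```

```text
tcp [0.5031 0.2825 0.1497] yaw 2.79 shift [-0.044  0.228  1.047] open 0.060898631804967164 t 27.5 F [0.  0.1 0.2]
```

Call:
{"name": "drive_tool", "arguments": {"series": [-0.044, 0.228, 0.2, 0, 0, 0, -0.044, 0.228, 0.3, 0, 0, 0, -0.044, 0.228, 0.3, 0, 0, 0]}}

```text
time: 27.8
tcp_pos: [0.5062, 0.3027, 0.1188]
ee_rot: [0.071, -3.139, 0.003]
contact_force: [0.2, -0.4, -0.2]
opening: 0.061
gripper_force: 0.0
```

Call:
{"name": "drive_tool", "arguments": {"series": [0, 0, 0.4, 0, 0, 0, 0, 0, 0.77, 0, 0, 0, 0, 0, 0.77, 0, 0, 0]}}

```text
time: 28.1
tcp_pos: [0.505, 0.3015, 0.0402]
ee_rot: [0.071, -3.136, 0.007]
contact_force: [0.4, 0.2, -0.5]
opening: 0.0611
gripper_force: 0.0
```

Call:
{"name": "drive_tool", "arguments": {"series": [0, 0, 0, 0, 0, 0, 0, 0, 0, 0, 0, 0, 0, 0, 0, 0, 0, 0, 0, 0, 0, 0, 0, 0, 0, 0, 0, 0, 0, 0], "hand": -1}}

```text
time: 28.6
tcp_pos: [0.5072, 0.3048, 0.0442]
ee_rot: [-0.073, 3.14, 0.001]
contact_force: [0.5, -0.6, 7.5]
opening: 0.0265
gripper_force: 30.0
```

Call:
{"name": "drive_tool", "arguments": {"series": [0, 0, -0.4, 0, 0, 0, 0, 0, -0.8, 0, 0, 0, 0, 0, -1, 0, 0, 0, 0.1, -0.2, -1, 0, 0, 0]}}

```text
time: 29.0
tcp_pos: [0.4994, 0.2871, 0.1467]
ee_rot: [-0.076, 3.136, 0.006]
contact_force: [-0.2, -0.4, -1.8]
opening: 0.0268
gripper_force: 30.0
```

Call:
{"name": "drive_tool", "arguments": {"series": [0.15, -0.45, -0.1, 0, 0, 0, 0.3, -0.9, -0.1, 0, 0, 0, 0.3, -0.9, -0.1, 0, 0, 0]}}

```text
time: 29.3
tcp_pos: [0.4706, 0.1871, 0.1537]
ee_rot: [0.065, -3.14, 0.002]
contact_force: [-0.3, 0.2, -1.0]
opening: 0.0269
gripper_force: 30.0
```

Call:
{"name": "drive_tool", "arguments": {"series": [0.15, -0.5, 0, 0, 0, 0, 0.3, -1, 0, 0, 0, 0]}}

```text
time: 29.5
tcp_pos: [0.4474, 0.0953, 0.1534]
ee_rot: [-0.076, 3.14, 0.0]
contact_force: [1.7, -1.0, -0.8]
opening: 0.0269
gripper_force: 30.0
```

Call:
{"name": "drive_tool", "arguments": {"series": [0.05, -0.5, 0, 0, 0, 0, 0.1, -1, 0, 0, 0, 0]}}

```text
time: 29.7
tcp_pos: [0.4419, -0.0055, 0.1537]
ee_rot: [-0.075, 3.14, 0.001]
contact_force: [1.7, 0.5, -1.6]
opening: 0.0267
gripper_force: 30.0
```

Call:
{"name": "drive_tool", "arguments": {"series": [0.05, -0.5, 0, 0, 0, 0, 0.1, -1, 0, 0, 0, 0]}}

```text
time: 29.9
tcp_pos: [0.4368, -0.1056, 0.1537]
ee_rot: [-0.074, 3.14, 0.0]
contact_force: [1.7, 0.8, -1.2]
opening: 0.0268
gripper_force: 30.0
```

Call:
{"name": "drive_tool", "arguments": {"series": [0.05, -0.5, 0, 0, 0, 0, 0.1, -1, 0, 0, 0, 0, 0.1, -1, 0, 0, 0, 0]}}

```text
time: 30.2
tcp_pos: [0.4308, -0.2102, 0.1538]
ee_rot: [-0.062, 3.14, -0.003]
contact_force: [0.1, 1.0, -1.0]
opening: 0.0267
gripper_force: 30.0
```

```bash
python3 go.py "(.4355,-.2705,.054)"
```

```text
tcp [ 0.4308 -0.2102  0.1538] yaw 2.26 shift [-0.022 -0.603  1.   ] open 0.026673527109655003 t 30.2 F [ 0.1  1.  -1. ]
```

Call:
{"name": "drive_tool", "arguments": {"series": [-0.02, -0.5, 0, 0, 0, 0, -0.02, -0.6, 0.2, 0, 0, 0, -0.02, -0.6, 0.4, 0, 0, 0, -0.02, -0.6, 0.6, 0, 0, 0, -0.02, -0.6, 0.6, 0, 0, 0]}}

```text
time: 30.7
tcp_pos: [0.4355, -0.2633, 0.0915]
ee_rot: [0.073, -3.137, -0.002]
contact_force: [-0.2, -0.6, -0.5]
opening: 0.0268
gripper_force: 30.0
```

```bash
python3 go.py "(.4355,-.2705,.054)"
```

```text
tcp [ 0.4355 -0.2633  0.0915] yaw 2.68 shift [ 0.002 -0.073  0.375] open 0.026771113789671012 t 30.7 F [-0.2 -0.6 -0.5]
```

Call:
{"name": "drive_tool", "arguments": {"series": [0, -0.06, 0.05, 0, 0, 0, 0, -0.06, 0.2, 0, 0, 0, 0, -0.06, 0.36, 0, 0, 0, 0, -0.06, 0.36, 0, 0, 0, 0, -0.06, 0.36, 0, 0, 0]}}

```text
time: 31.2
tcp_pos: [0.4372, -0.2705, 0.0581]
ee_rot: [-0.073, 3.14, -0.001]
contact_force: [0.4, 0.5, -1.1]
opening: 0.0265
gripper_force: 30.0
```

Call:
{"name": "drive_tool", "arguments": {"series": [0, 0, 0.02, 0, 0, 0, 0, 0, 0.04, 0, 0, 0, 0, 0, 0.04, 0, 0, 0]}}

```text
time: 31.5
tcp_pos: [0.437, -0.2701, 0.0535]
ee_rot: [-0.073, 3.14, -0.0]
contact_force: [-0.2, -0.1, -0.8]
opening: 0.027
gripper_force: 30.0
```

Need about 7 mm more.

Call:
{"name": "drive_tool", "arguments": {"series": [0, 0, 0.02, 0, 0, 0, 0, 0, 0.04, 0, 0, 0, 0, 0, 0.055, 0, 0, 0, 0, 0, 0.055, 0, 0, 0]}}

```text
time: 31.9
tcp_pos: [0.4367, -0.2701, 0.0475]
ee_rot: [0.073, -3.14, -0.0]
contact_force: [0.3, 0.3, -0.9]
opening: 0.0267
gripper_force: 30.0
```

Call:
{"name": "drive_tool", "arguments": {"series": [0, 0, 0.01, 0, 0, 0, 0, 0, 0.01, 0, 0, 0]}}

```text
time: 32.1
tcp_pos: [0.4368, -0.2701, 0.0467]
ee_rot: [0.073, -3.141, -0.0]
contact_force: [-0.2, 0.3, -1.6]
opening: 0.027
gripper_force: 30.0
```

Call:
{"name": "drive_tool", "arguments": {"series": [0, 0, 0.01, 0, 0, 0, 0, 0, 0.01, 0, 0, 0]}}

```text
time: 32.3
tcp_pos: [0.4372, -0.2702, 0.0461]
ee_rot: [-0.073, 3.14, -0.0]
contact_force: [-1.3, 1.0, 5.9]
opening: 0.027
gripper_force: 30.0
```

Call:
{"name": "drive_tool", "arguments": {"series": [0, 0, 0, 0, 0, 0, 0, 0, 0, 0, 0, 0, 0, 0, 0, 0, 0, 0], "hand": 0.3}}

```text
time: 32.6
tcp_pos: [0.4368, -0.2701, 0.0458]
ee_rot: [0.073, -3.141, 0.0]
contact_force: [0.1, -0.3, 0.2]
opening: 0.0475
gripper_force: 0.0
```

Call:
{"name": "drive_tool", "arguments": {"series": [0, 0, -0.4, 0, 0, 0, 0, 0, -0.8, 0, 0, 0, 0, 0, -1, 0, 0, 0]}}

```text
time: 32.9
tcp_pos: [0.4374, -0.2708, 0.1484]
ee_rot: [-0.072, 3.139, -0.002]
contact_force: [-0.8, -0.2, 0.6]
opening: 0.0611
gripper_force: 0.0
```

Call:
{"name": "drive_tool", "arguments": {"series": [0, 0, -0.5, 0, 0, 0, 0, -0.3, -1, 0, 0, 0, 0, -0.5, -1, 0, 0, 0, 0, -0.5, -1, 0, 0, 0, 0, -0.5, -1, 0, 0, 0]}}

```text
time: 33.4
tcp_pos: [0.4389, -0.32, 0.2454]
ee_rot: [0.072, -3.14, -0.0]
contact_force: [-0.7, -0.3, 0.6]
opening: 0.0612
gripper_force: 0.0
```

```bash
python3 - <<'E'
from h import *
s,e=viewer.snapshot("side");np.savez("side4.npz",p=s,d=e)
crop("side",s,190,95,350,215,5,"f1.png")
P=cloud("side",e)
a=np.radians(2.8);R=np.array([[np.cos(a),np.sin(a)],[-np.sin(a),np.cos(a)]])
for cc,ang,rows in(((.478,-.2285),2.8,[("block",56,70,0,70,10,80),("slide",49,56,-40,15,10,80),("yobj",40,60,-80,-15,-75,-5),("cube",34,60,5,80,-75,-5)]),((.546,.0215),.4,[("bobj",40,60,10,75,-40,40),("bottle",70,95,-75,-10,-40,40)])):
    a=np.radians(ang);R=np.array([[np.cos(a),np.sin(a)],[-np.sin(a),np.cos(a)]]);L=(P[...,:2]-cc)@R.T*1000;z=P[...,2]*1000
    for nm,lo,hi,x0,x1,y0,y1 in rows:
        k=(z>lo)&(z<hi)&(L[...,0]>x0)&(L[...,0]<x1)&(L[...,1]>y0)&(L[...,1]<y1);q=L[k]
        print(nm,len(q),"zmax",np.percentile(z[k],95).round(1),np.percentile(q,[3,50,97],axis=0).round(1).T.tolist())
E
```

```text
block 51 zmax 65.1 [[17.8, 29.8, 40.3], [27.2, 48.1, 65.3]]
slide 27 zmax 55.3 [[2.0, 8.2, 13.7], [24.3, 49.8, 66.1]]
yobj 27 zmax 52.0 [[-56.3, -45.9, -36.6], [-48.2, -36.8, -25.0]]
cube 76 zmax 43.8 [[22.1, 39.6, 58.7], [-57.8, -36.6, -16.0]]
bobj 54 zmax 57.4 [[27.3, 39.2, 50.7], [-8.7, 7.0, 16.1]]
bottle 5 zmax 80.4 [[-45.0, -42.8, -41.1], [-2.3, 1.3, 2.6]]
```

View pics/f1.png

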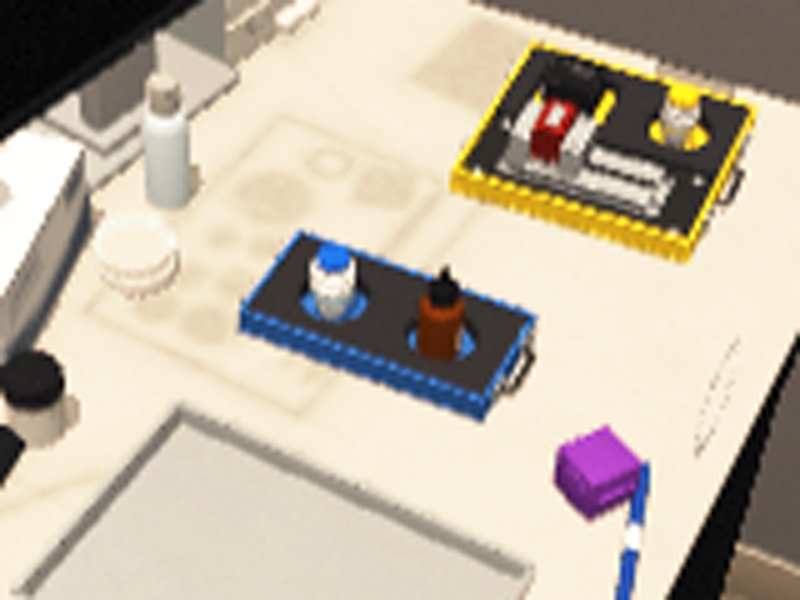

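```bash
python3 - <<'E'
from h import *
t,_=viewer.snapshot("top")
s=np.load("side4.npz")["p"]
z=lambda p,x0,y0,x1,y1:cv2.resize(p[y0:y1,x0:x1,::-1],(400,300),interpolation=cv2.INTER_CUBIC)
cv2.imwrite("pics/f2.png",np.vstack([np.hstack([z(s,285,105,325,135),z(t,350,165,398,201)]),np.hstack([z(s,180,180,300,270),z(t,212,140,332,230)])]))
E
```

```text
(no output)
```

View pics/f2.png

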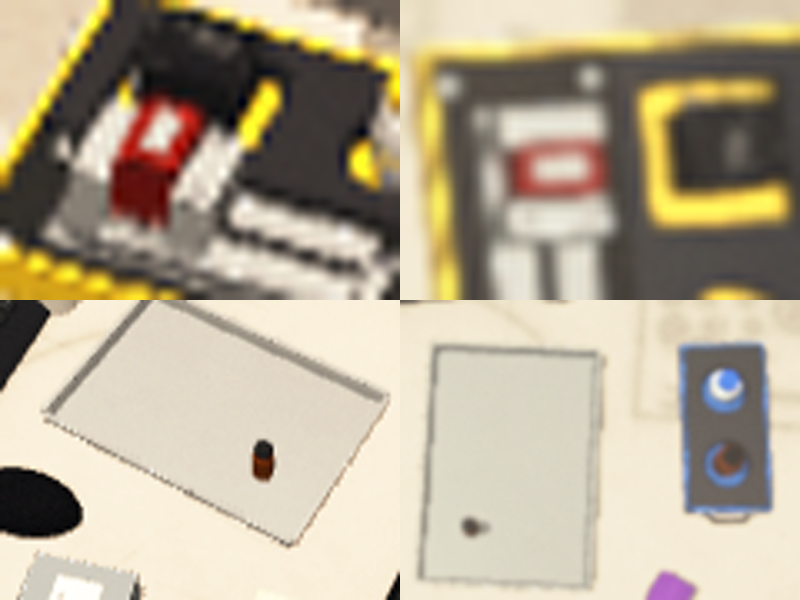

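The block sits square between both jaws with no visible gap. The four items are in their pockets, and the vial is still standing in the tray. Handing in.

```bash
python3 -c "
from plant import bot
print(bot.hand_in())"
```

```text
the job is handed in; nothing more can be done
None
```

I made up both kits, clamped the resin block in the vice (about 17 N at the tool), left the vial standing in the tray, and handed the job in at about 33 s; no verdict came back.

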